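# Load and start the dish shaker

## Task

Turn the shaker's dial back to its zero mark, then squeeze the two side buttons of the clamp lid to free it, lift it off and set it down upright on the rubber mat. Stack every petri dish that is on the bench flat on the shaker's stand between the four steel pins, then put the lid back fully home with both latch tongues sprung out under their catches, and only after that turn the dial to the index tab on its scale. Leave the other things on the bench where they are.

Things in the scene. Friction and masses are not known exactly. Their poses are not given: they have to be found in the camera images.
- shaker: dish shaker fixed to the bench: white body 110 (x) x 265 (y) mm, top 35 mm above the bench; at its right end, y = -93..-175 mm, a raised console, 64 mm high, with the dial. Origin: on the bench below the centre of the dish stand; x points to its back, y along its length, away from the dial. Two grey lid posts stand at |y| = 50..77 mm; free room for fingers in front of and behind the stand.
- stand_top (a point): centre of the top of the round rubber dish stand (74 mm across), 40 mm above the bench. Four steel pins of 8 mm diameter stand at x, y = +-27.5 mm in the shaker's frame and rise 53 mm above this point, leaving 35 mm radius between them; fingers on the front and back (-x, +x) sides of a dish pass between the pins.
- lid_seat (a point): where the lid's origin lies when it is home: on the stand's axis, 104 mm above the bench, level with the posts' shoulders. Each post has a catch overhanging inwards to |y| = 63 mm, 117 to 125 mm above the bench, and 5 mm cheeks from |x| = 31 mm, up to 115 mm high; so the lid has about 3 mm play each way. Axes as the shaker's.
- lid: clamp lid, about 0.17 kg: clear plate 56 (x) x 120 (y) x 5 mm with a grey handle tower, 50 mm high, in the middle. Origin: centre of the plate's underside; z up. A black spring button on the +y and on the -y face of the tower, 26 mm wide (x), 24 to 46 mm above the origin; outer faces 60 mm apart, 44 mm when fully squeezed. It fits either way round.
- lid_grip (a point): point midway between the two buttons, 35 mm above the lid's underside. Each button is one piece with a steel tongue along the top of the plate (6 to 11 mm above the underside) that reaches out to y = +-68.5 mm, under the post's catch; fully squeezed it draws back to +-60.5 mm and passes the catch. Hold the buttons squeezed also to put the lid back.
- button_l (a joint): travel of the lid's +y button, m: 0 out, 0.008 fully squeezed; the spring takes 2.8 N to begin and 5.6 N at the end (a grip of about 20 N holds the lid well)
- button_r (a joint): the same for the -y button
- dial (a joint): angle of the dial, rad: 0 with its white pointer line at the long zero mark, at the front (-x) of the shaker's scale; grows clockwise seen from above, up to a stop at 2.3; stays where it is left (friction 0.04 N m). Scale marks 15 degrees apart.
- dial_grip (a point): on the dial's vertical axis, 90 mm above the bench, at a good height to grip: the dial is a black disc of 48 mm with a bar grip on it 46 mm long, 14 mm thick and from 70 to 102 mm above the bench. At joint value 0 the bar lies along the shaker's x; its pointer end points to -x.
- index (a joint): angle of the small aluminium index tab at the edge of the scale, in the same sense and with the same zero as the dial: the dial is to be set to this value. It is not to be moved and cannot be gripped.
- index_tip (a point): tip of the index tab, 40 mm from the dial's axis
- mat: black rubber mat fixed to the bench, 170 (x) x 100 (y) x 3 mm, for the lid; origin: centre of its underside; the lid fits with its long side along the mat's x. (Overhead, a shelf board 0.50 m above the bench begins at world x = 0.59: keep wrist and elbow clear of it on swings.)
- dish_1: closed petri dish, 63 mm across at the rim (60 mm at grip height), 16 mm high, 18 g; one of two to four, the rest are absent; origin: centre of its underside; dishes stack 14 mm apart
- dish_2: closed petri dish, 63 mm across at the rim (60 mm at grip height), 16 mm high, 18 g; one of two to four, the rest are absent; origin: centre of its underside; dishes stack 14 mm apart
- dish_3: closed petri dish, 63 mm across at the rim (60 mm at grip height), 16 mm high, 18 g; one of two to four, the rest are absent; origin: centre of its underside; dishes stack 14 mm apart
- dish_4: closed petri dish, 63 mm across at the rim (60 mm at grip height), 16 mm high, 18 g; one of two to four, the rest are absent; origin: centre of its underside; dishes stack 14 mm apart
- timer: flat white lab timer, 66 x 66 x 19 mm, among the dishes; leave it
- forceps: steel forceps 126 mm long lying on the bench; leave them
- pen: marker pen 135 mm long lying on the bench; leave it
- dropper_1: small dropper bottle, 24 mm across, 68 mm high, at the back left; leave it
Not all that is in view belongs to the job. Leave any pink look-alike of the dish_3 alone.

How it is judged:
On the way, in this order (a step that is already met when the one before it is completed fails the run):
1. the dial is turned back to zero (value of joint dial below 0.1 rad), for 0.3 s.
2. the lid stands upright on the mat, let go, with the dial still at zero (horizontal distance between lid and mat below 0.055 m and height (world z) of lid below 0.012 m and angle between lid's own z axis and vertical below 0.1 rad and contact force between the fingers and lid below 0.1 N and value of joint dial below 0.15 rad), for 0.2 s.
3. all dishes that are there lie stacked on the stand between the pins (horizontal distance between each of dish_1, dish_2, dish_3, dish_4 and stand_top below 0.012 m and z of dish_1 in the frame of stand_top between -0.004 and 0.062 m and angle between the z axis of each of dish_1, dish_2, dish_3, dish_4 and the z axis of shaker, either way round below 0.12 rad and z of dish_2 in the frame of stand_top between -0.004 and 0.062 m and z of dish_3 in the frame of stand_top between -0.004 and 0.062 m and z of dish_4 in the frame of stand_top between -0.004 and 0.062 m), for 0.2 s.
4. the lid is home and latched, with the dial still at zero (horizontal distance between lid and lid_seat below 0.006 m and z of lid in the frame of lid_seat between -0.004 and 0.004 m and angle between the z axis of lid and the z axis of shaker, either way round below 0.05 rad and angle between the y axis of lid and the y axis of shaker, either way round below 0.1 rad and value of joint each of button_l, button_r below 0.0025 m and value of joint dial below 0.15 rad), for 0.2 s.
At the end, for the whole second after the job is handed in: every dish present lies flat in the stack on the stand (centre within 12 mm of the stand's axis), the lid is home (within 4 mm in height, 6 mm sideways) with both buttons fully out, the dial points at the index tab within 0.1 rad, and all is let go (all of step 3 and horizontal distance between lid and lid_seat below 0.006 m and z of lid in the frame of lid_seat between -0.004 and 0.004 m and angle between the z axis of lid and the z axis of shaker, either way round below 0.05 rad and angle between the y axis of lid and the y axis of shaker, either way round below 0.1 rad and value of joint each of button_l, button_r below 0.0025 m and angle between the x axis of dial_grip and the x axis of index_tip, either way round below 0.1 rad and linear speed of lid below 0.02 m/s and contact force between the fingers and lid below 0.1 N); the robot touches nothing.
It fails at once if the timer is moved more than 3 cm (distance of timer from where it was at the start of the episode above 0.03 m).
It fails at once if the forceps is moved more than 3 cm (distance of forceps from where it was at the start of the episode above 0.03 m).
It fails at once if the pen is moved more than 3 cm (distance of pen from where it was at the start of the episode above 0.03 m).
It fails at once if the dropper_1 is moved more than 3 cm (distance of dropper_1 from where it was at the start of the episode above 0.03 m).
Of dish_1, dish_2, dish_3, dish_4 only 2 to 4 are there at a start; the rules pass over those that are not, and their reading is None.
At some moment in a run one of lid, dish_1, dish_2, dish_3, dish_4 may be knocked a few centimetres aside while the robot is not near it.
It also fails if it takes over 210 s, if anything falls off the work surface, if the arm or the gripper's body presses on something with over 40 N, if the wrist force passes 120 N, or if a joint passes its speed limit or range.

## Robot

A 6-joint arm with a two-finger parallel gripper is mounted at the origin on a cart in front of the work surface, level with it; the furniture and walls round the work are solid. World frame = base frame: x ahead of the robot, y to its left, z up, the work surface at z = 0. Lengths are in m, angles in rad, forces in N, time in s.
With the tool pointing down it reaches from about 0.3 to 0.775 m from the base axis. Payload 14.6 kg.
Tool frame: the origin (TCP) lies midway between the tips of the shut fingers; the grasp point (between the pads) lies 19 mm behind it; z points along the fingers, y is the line along which they close (so a half turn about z gives the same grasp; the last joint's range is limited). The gripper opens to 94 mm and grips with 3 to 60 N. Pads are 16 mm wide; open, the fingers measure 119 mm over their backs; the gripper's body (75 mm by 177 mm) begins 78 mm behind the grasp point.
Start: joints at [1.213, 0.3, 1.521, -0, 1.321, -0.067], TCP at [0.158, 0.527, 0.205] pointing down, gripper open.
Joint ranges: [-3.03, 3.03], [-0.79, 2.21], [0.23, 2.52], [-1.04, 4.18], [0, 3.07], [-2.55, 2.55]. Speed limits (rad/s): [2.22, 2.22, 2.57, 3.14, 3.14, 3.14].

## Interface

Orientations are given as [roll, pitch, yaw] about the fixed x, y, z axes, in that order (R = Rz(yaw) Ry(pitch) Rx(roll)).
In Python, from station import telemetry, optics, ctrl gives the robot as it stands.
- The arm moves only by the tool carry_out, never from a script. Its argument "plan" is a list that holds one entry, the list of rows, each a list of 7 numbers: the shift along the tool's x, y, z in mm, then the turn, a rotation vector about the tool's x, y, z in rad, then the finger opening in mm, from 0 to 94. A call has 1 to 20 rows; each row shifts and turns the commanded pose from where the row before left it, along the tool's axes as they then stand; what a row does not reach is not made up. A row lasts 1/12 s, in which the tool goes at most 41.7 mm and 7.16 degrees, less where a joint would pass 70% of its speed; a pose out of reach is approached as far as the arm can. A call with a gripper value outside its range is refused whole. The fingers move at their own pace and stop on an object; "squeeze" is the grip in N (left out, the last holds). Time passes only in rows, so rows that do not move let the fingers close. It gives the time, the measured TCP pose, the force, the opening and the grip force at its end, in the units of the state.
- telemetry.get_obs(): the state, without advancing time (a new reading comes with each control period).
- optics.camera(name): name is "side" or "top"; returns a dict with "pixels" (400x640x3 uint8, red, green, blue), "intrinsics" (3x3 intrinsics, pixels), "dist_coeffs" ([k1, k2, p1, p2, k3] as OpenCV has them; the pictures are not rectified), "origin" and "rotation" of the camera in the world. Camera axes: x right, y down, z forward; pixel columns grow to the right and rows downward; lengths in m; the calibration is good to about 2 mm. A picture is of the moment at which its call begins. There is no depth.
- ctrl.hand_in(): hands the job in; it is judged then, once.
The state is a dict: "time_s": time; "qpos": joint angles; "joint_vel": joint speeds; "tau": joint torques, N m; "ee_pos": TCP position; "eef_rot": TCP orientation; "force": force on the tool from outside, world axes, zero at the start; "moment": the same for the moment, N m; "grip_width": finger opening in m; "grip_force": force on a finger pad.
Only numpy, scipy, OpenCV 4.12 (cv2) and the standard library are available. Lean on these libraries where they do the work, as an engineer would, in place of code of your own. Each camera call takes 0.05 s, during which the arm holds its last target. There are 200 camera calls.

## Working session

There is one attempt and no reset: what is moved stays moved. The work goes in short steps, Python scripts to look and compute and a tool call to move; the robot and the scene stay as the last step left them, time stands still between calls to the robot, and variables do not carry over. Pictures are saved under pics/ and viewed, at most 14 in all, crops included, and the job is handed in when it is done.

Besides the shell and the picture viewer there is one more tool, called after "Emit:" as a command line: name --argument value ..., lists and objects as JSON in quotes. carry_out: Moves the arm, as the interface text tells. Its arguments: {"type":"object","properties":{"plan":{"type":"array","items":{"type":"array","items":{"type":"array","items":{"type":"number"}}}},"squeeze":{"type":"number"}},"required":["plan"]}

```bash
mkdir -p pics
cat > h.py <<'E'
import numpy as np, cv2
from station import telemetry, optics, ctrl
def cam(n,save=None):
    c=optics.camera(n)
    c['K']=np.array(c['intrinsics']);c['D']=np.array(c['dist_coeffs']);c['R']=np.array(c['rotation']).reshape(3,3);c['o']=np.array(c['origin'])
    c['bgr']=np.ascontiguousarray(np.array(c['pixels'])[:,:,::-1])
    if save: cv2.imwrite('pics/'+save,c['bgr'])
    return c
def ray(c,px):
    u=cv2.undistortPoints(np.array(px,float).reshape(-1,1,2),c['K'],c['D']).reshape(-1,2)
    return np.c_[u,np.ones(len(u))]@c['R'].T
def onz(c,px,z):
    d=ray(c,px); return c['o']+d*((z-c['o'][2])/d[:,2])[:,None]
def proj(c,P):
    P=np.array(P,float).reshape(-1,3); q=(P-c['o'])@c['R']
    return cv2.projectPoints(q,np.zeros(3),np.zeros(3),c['K'],c['D'])[0].reshape(-1,2)
def st():
    o=telemetry.get_obs(); print({k:np.round(o[k],4).tolist() for k in('time_s','qpos','ee_pos','eef_rot','force','grip_width','grip_force')})
E
python3 - <<'E'
from h import *
st()
for n in('top','side'):
    c=cam(n,n+'0.png'); print(n,c['o'],c['R'].round(3).tolist(),c['K'].round(1).tolist(),c['D'])
E
```

```text
{'time_s': 0.0, 'qpos': [1.2134, 0.3004, 1.5216, -0.0, 1.3207, -0.0666], 'ee_pos': [0.1576, 0.5267, 0.2049], 'eef_rot': [-3.1405, -0.0, 2.8508], 'force': [-0.0651, 0.1647, 0.2382], 'grip_width': 0.0938, 'grip_force': 0.0}Traceback (most recent call last):
  File "<stdin>", line 4, in <module>
  File "h.py", line 5, in cam
    c['K']=np.array(c['intrinsics']);c['D']=np.array(c['dist_coeffs']);c['R']=np.array(c['rotation']).reshape(3,3);c['o']=np.array(c['origin'])
                                                                              ~~~~~~~~~~~~~~~~~~~~~~~~~~~~~~~^^^^^
ValueError: cannot reshape array of size 3 into shape (3,3)
```

```bash
sed -i "s/np.array(c\['rotation'\]).reshape(3,3)/Rot.from_euler('xyz',c['rotation']).as_matrix()/; 1a from scipy.spatial.transform import Rotation as Rot" h.py
python3 - <<'E'
from h import *
for n in('top','side'):
    c=cam(n,n+'0.png'); print(n,c['o'],c['R'].round(3).tolist(),c['K'].round(1).tolist(),c['D'])
E
```

```text
top [ 0.22438042 -0.05545948  1.30288926] [[0.089, -0.973, 0.213], [-0.996, -0.087, 0.018], [0.001, -0.214, -0.977]] [[378.7, 0.0, 324.8], [0.0, 378.7, 201.3], [0.0, 0.0, 1.0]] [-0.03917675  0.          0.          0.          0.        ]
side [ 0.53597465 -1.39506074  0.73063753] [[1.0, 0.024, -0.012], [0.021, -0.43, 0.903], [0.017, -0.902, -0.431]] [[465.9, 0.0, 312.7], [0.0, 465.9, 193.6], [0.0, 0.0, 1.0]] [0.02836052 0.         0.         0.         0.        ]
```

View pics/top0.png

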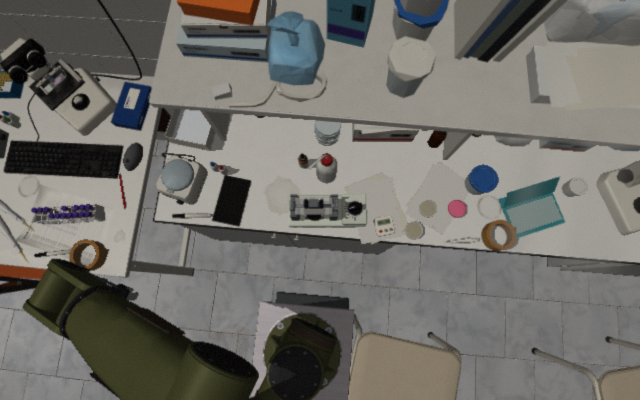

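View pics/side0.png

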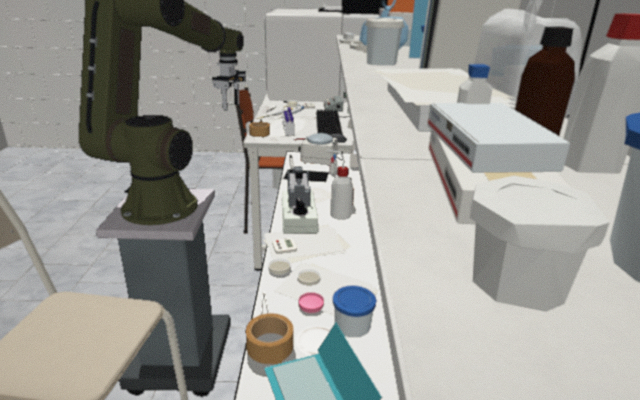

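Run:
```python
from h import *
c=cv2.imread('pics/top0.png')
cv2.imwrite('pics/c1.png',cv2.resize(c[165:250,370:530],None,fx=5,fy=5,interpolation=cv2.INTER_CUBIC))
cv2.imwrite('pics/c2.png',cv2.resize(c[175:240,280:375],None,fx=8,fy=8,interpolation=cv2.INTER_CUBIC))
T=cam('top')
P={'d1':(428,208),'d2':(415,229),'pink':(457,208),'white':(487,206),'timer':(384,226),'mat':(232,201)}
for k,p in P.items(): print(k,onz(T,[p],0.016).round(3))
```

```text
d1 [[ 0.514 -0.391  0.016]]
d2 [[ 0.436 -0.348  0.016]]
pink [[ 0.523 -0.492  0.016]]
white [[ 0.539 -0.597  0.016]]
timer [[ 0.437 -0.241  0.016]]
mat [[0.478 0.291 0.016]]
```

View pics/c1.png

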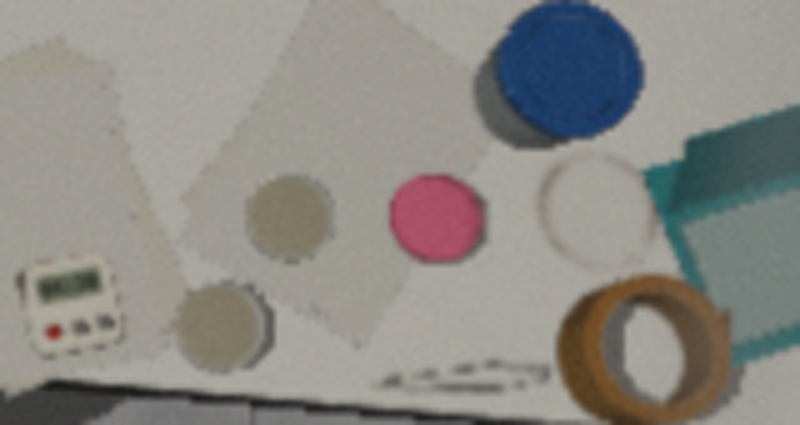

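View pics/c2.png

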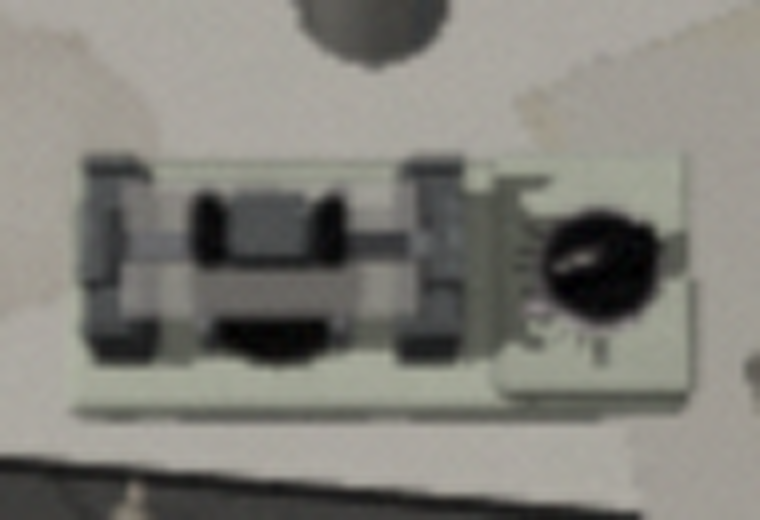

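Run:
```python
from h import *
T=cam('top');S=cam('side')
f=lambda p:(np.array(p)/8+[280,175]-0.44)
px=[(497,392),(692,397),(688,157),(497,160),(85,160),(75,405)]
M=np.array([(-55,-93,64),(-55,-175,64),(55,-175,64),(55,-93,64),(55,90,35),(-55,90,35)])/1000
W=np.array([onz(T,[f(p)],m[2])[0] for p,m in zip(px,M)])
a=M[:,:2]-M[:,:2].mean(0);b=W[:,:2]-W[:,:2].mean(0)
yaw=np.arctan2((a[:,0]*b[:,1]-a[:,1]*b[:,0]).sum(),(a*b).sum())
R=Rot.from_euler('z',yaw).as_matrix()[:2,:2]
o=W[:,:2].mean(0)-R@M[:,:2].mean(0)
print('yaw',yaw,'o',o,'res mm',((W[:,:2]-o)@R-M[:,:2]).round(4).tolist())
loc=lambda p,z:((onz(T,[f(p)],z)[0][:2]-o)@R).round(4)
print('dial disc',loc((602,265),.075),'zero mark',loc((600,350),.064),'tab?',loc((546,182),.064),'ptr tip',loc((560,268),.102),'ptr in',loc((590,255),.102),'right thing',loc((675,250),.064))
tow=loc((268,225),.154);print('tower top',tow)
# dishes heights by two views
s=S['bgr']
A=cv2.resize(s[160:245,255:360],None,fx=5,fy=5,interpolation=cv2.INTER_CUBIC)
B=cv2.resize(s[230:325,255:360],None,fx=3,fy=3,interpolation=cv2.INTER_CUBIC)
out=np.zeros((600,800,3),np.uint8);out[:425,:525]=A;out[300:585,485:800]=B
cv2.imwrite('pics/c3.png',out)
for z in(.016,.030):print(z,proj(S,onz(T,[(428,208),(414.5,229.5)],z)).round(1).tolist())
```

```text
yaw 0.07541402925872584 o [0.46762949 0.00058987] res mm [[0.0053, 0.0015], [0.0043, 0.0028], [-0.0037, 0.0035], [-0.0061, 0.0018], [-0.0016, -0.0052], [0.0019, -0.0045]]
dial disc [ 0.0022 -0.1343] zero mark [-0.0315 -0.1342] tab? [ 0.0397 -0.1118] ptr tip [-0.0047 -0.1152] ptr in [ 0.0008 -0.1273] right thing [ 0.0112 -0.1657]
tower top [0.0003 0.0015]
0.016 [[307.6, 275.1], [278.6, 264.7]]
0.03 [[306.5, 269.8], [277.8, 259.7]]
```

View pics/c3.png

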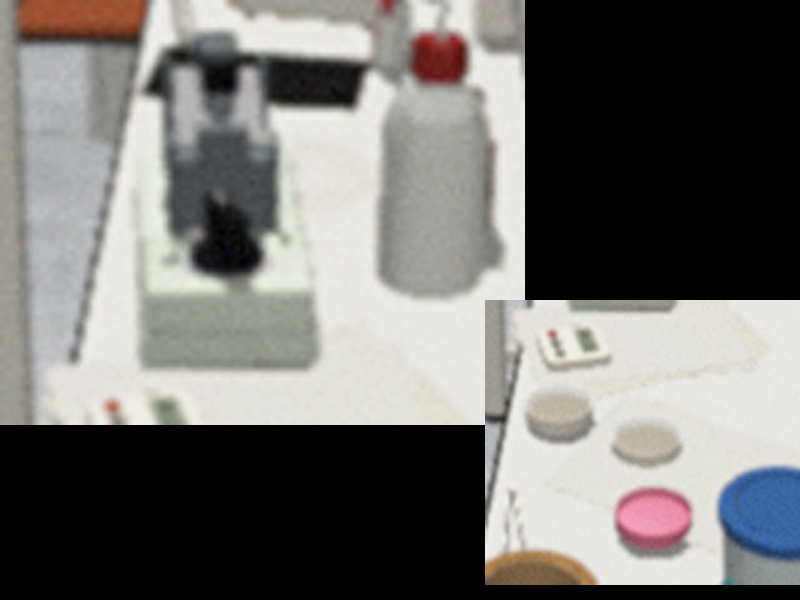

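Top view: the shaker is centred near (322,209), with the dial at (355,208) and the mat at (232,201). There are two tan dishes, at (428,208) and (415,229). The pink disc at (457,208) is the look-alike, and the white ring at (487,206) is about 80 mm across, so it is too big to be a dish. The side view shows each tan dish as a single one at (309,277) and (280,267), and the enlarged crop confirms this.

Emit:
carry_out --plan '[[[-27.5,-30,0,0,0,0,94],[-27.5,-30,0,0,0,0,94],[-27.5,-30,0,0,0,0,94],[-27.5,-30,0,0,0,0,94],[-27.5,-30,0,0,0,0,94],[-27.5,-30,0,0,0,0,94],[-27.5,-30,0,0,0,0,94],[-27.5,-30,0,0,0,0,94],[-27.5,-30,0,0,0,0,94],[-27.5,-30,0,0,0,0,94],[-27.5,-30,0,0,0,0,94],[-27.5,-30,0,0,0,0,94],[-27.5,-30,0,0,0,0,94],[-27.5,-30,0,0,0,0,94]]]'

```text
time_s: 1.47
ee_pos: [0.4065, 0.012, 0.2057]
eef_rot: [3.141, 0.001, 2.851]
force: [0.9, 0.7, 0.7]
grip_width: 0.094
grip_force: 0.0
```

```bash
cat >> h.py <<'E'
def goal(x,y,z,yaw=None):
    o=telemetry.get_obs(); R=Rot.from_euler('xyz',o['eef_rot']).as_matrix()
    d=R.T@(np.array([x,y,z])-o['ee_pos'])*1000
    t=Rot.from_euler('xyz',[np.pi,0,o['eef_rot'][2] if yaw is None else yaw]).as_matrix()
    print('shift mm',d.round(1),'n>=',np.ceil(np.linalg.norm(d)/41),'rotvec',Rot.from_matrix(R.T@t).as_rotvec().round(3))
def tri(c1,p1,c2,p2):
    d1=ray(c1,[p1])[0];d2=ray(c2,[p2])[0];d1/=np.linalg.norm(d1);d2/=np.linalg.norm(d2)
    A=np.c_[d1,-d2];s=np.linalg.lstsq(A,c2['o']-c1['o'],rcond=None)[0]
    a=c1['o']+s[0]*d1;b=c2['o']+s[1]*d2
    return (a+b)/2,np.linalg.norm(a-b)
E
python3 - <<'E'
from h import *
st()
T=cam('top');S=cam('side')
f=lambda p:np.array(p)/8+[280,175]-.44
g=lambda p:np.array(p)/5+[255,160]-.4
for n,a,b in(('disc',(602,265),(227,260)),('tower',(268,225),(217,45)),('tab',(546,182),(285,238))):
    print(n,*tri(T,f(a),S,g(b)))
for n,a,b in(('d1',(428,208),(309,277)),('d2',(414.5,229.5),(280,266.7))):print(n,*tri(T,a,S,b))
goal(.478,-.133,.205,2.017)
a0,b0=cv2.imread('pics/top0.png'),cv2.imread('pics/side0.png')
A=cv2.resize(a0[190:225,338:372],None,fx=16,fy=16,interpolation=cv2.INTER_CUBIC)[:, :400+144]
B=cv2.resize(b0[192:232,282:298+20],None,fx=7,fy=7,interpolation=cv2.INTER_CUBIC)
out=np.zeros((600,800,3),np.uint8);out[:A.shape[0],:A.shape[1]]=A;out[:B.shape[0],548:548+B.shape[1]]=B
cv2.imwrite('pics/c4.png',cv2.convertScaleAbs(out,alpha=1.2))
E
```

```text
{'time_s': 1.4667, 'qpos': [-0.0606, -0.0273, 1.8923, 0.0, 1.2758, -1.3404], 'ee_pos': [0.4065, 0.012, 0.2057], 'eef_rot': [3.1414, 0.0008, 2.8506], 'force': [0.8748, 0.6791, 0.6917], 'grip_width': 0.094, 'grip_force': 0.0}
disc [ 0.48171771 -0.13363201  0.06691387] 0.00017973064301342483
tower [0.46840363 0.00218603 0.15257916] 0.000618624168186317
tab [ 0.51552761 -0.10749868  0.06927451] 0.002313152689418678
d1 [ 0.51611853 -0.39187964  0.01074921] 0.002523341213854471
d2 [ 0.43655016 -0.34769865  0.01019715] 0.002791687247821411
shift mm [-109.2 -116.2    0.4] n>= 4.0 rotvec [-0.     0.     0.828]
```

View pics/c4.png

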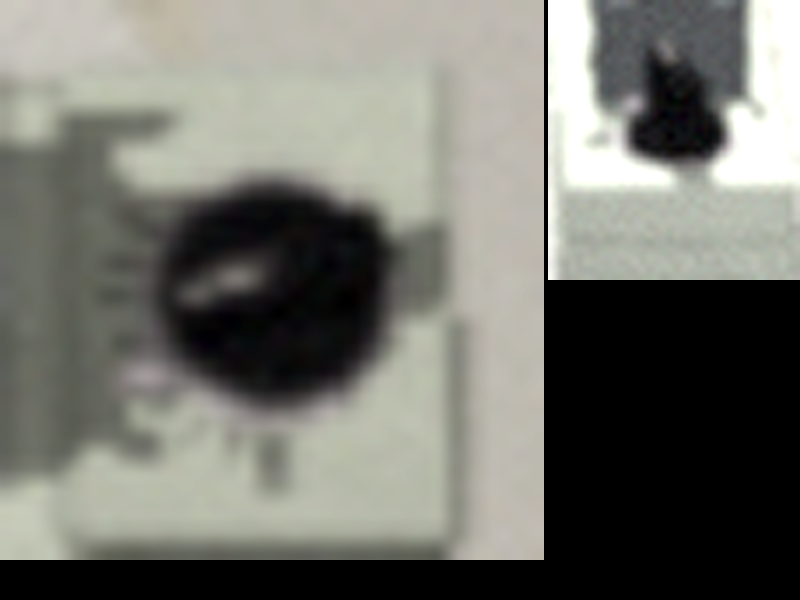

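The magnified crop resolves the dial. The dark corner at crop (160,120) is only a shadow. The index tab is the bright spot at crop (145,375), which is top px (346.6,213). The pointer is at about 1.2 rad.

Emit:
carry_out --plan '[[[-22,-23.3,0,0,0,0,50],[-22,-23.3,0,0,0,0,50],[-22,-23.3,0,0,0,0,50],[-22,-23.3,0,0,0,0,50],[-22,-23.3,0,0,0,0,50],[0,0,0,0,0,0.1035,50],[0,0,0,0,0,0.1035,50],[0,0,0,0,0,0.1035,50],[0,0,0,0,0,0.1035,50],[0,0,0,0,0,0.1035,50],[0,0,0,0,0,0.1035,50],[0,0,0,0,0,0.1035,50],[0,0,0,0,0,0.1035,50],[0,0,25,0,0,0,50],[0,0,25,0,0,0,50],[0,0,0,0,0,0,50]]]'

```text
time_s: 2.9
ee_pos: [0.4763, -0.1277, 0.1516]
eef_rot: [-3.137, -0.004, 2.023]
force: [-0.1, -0.1, -0.4]
grip_width: 0.0496
grip_force: 0.0
```

Run:
```python
from h import *
goal(.479,-.1335,.075,2.017)
T=cam('top');S=cam('side')
t=np.array([145,375])/16+[338,190]-.47; s=np.array([82,103])/7+[282,192]-.43
P,e=tri(T,t,S,s);print('tab',P,e); Q=onz(T,[t],.068)[0]
y=.0754;R=Rot.from_euler('z',y).as_matrix()
for c in([.479,-.1335,0],[.4777,-.133,0]):
  for p in(P,Q):
    l=R.T@(p-c);print(l.round(4),'r',np.hypot(*l[:2]),'ang',np.arctan2(l[1],-l[0]))
A=cv2.resize(T['bgr'][180:235,300:400],None,fx=5,fy=5,interpolation=cv2.INTER_CUBIC)
B=cv2.resize(S['bgr'][140:230,260:350],None,fx=3,fy=3,interpolation=cv2.INTER_CUBIC)
out=np.zeros((300,800,3),np.uint8);out[:275,:500]=A;out[:270,520:790]=B
cv2.imwrite('pics/c5.png',out)
```

```text
shift mm [-6.7  0.3 76.6] n>= 2.0 rotvec [-0.004 -0.004  0.006]
tab [ 0.46011402 -0.1076141   0.07140129] 0.0007775796372382169
[-0.0169  0.0272  0.0714] r 0.032043096143344184 ang 1.0158890149696949
[-0.0158  0.0271  0.068 ] r 0.031366408915471274 ang 1.0411034880466823
[-0.0156  0.0266  0.0714] r 0.03088220469837626 ang 1.0403555065738315
[-0.0146  0.0265  0.068 ] r 0.030225883581451337 ang 1.0670697448671314
```

View pics/c5.png

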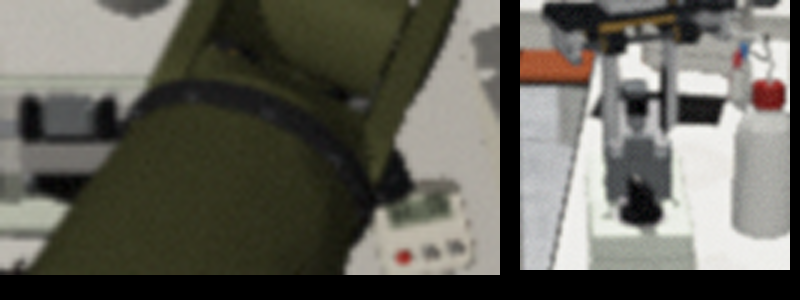

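Side crop: the fingers (608 and 670) straddle the dial (641) evenly.

Emit:
carry_out --plan '[[[-6.7,0,19,0,0,0,50],[0,0,19,0,0,0,50],[0,0,19,0,0,0,50],[0,0,18,0,0,0,50],[0,0,0,0,0,0,50],[0,0,0,0,0,0,0],[0,0,0,0,0,0,0],[0,0,0,0,0,0,0],[0,0,0,0,0,0,0],[0,0,0,0,0,0,0],[0,0,0,0,0,0,0]]]' --squeeze 12

```text
time_s: 3.92
ee_pos: [0.4814, -0.135, 0.081]
eef_rot: [3.141, 0.001, 2.023]
force: [7.3, 4.1, 2.1]
grip_width: 0.0138
grip_force: 11.8
```

Emit:
carry_out --plan '[[[0,2,0,0,0,0,0],[0,0,0,0,0,-0.1,0],[0,0,0,0,0,-0.1,0],[0,0,0,0,0,-0.1,0],[0,0,0,0,0,-0.1,0],[0,0,0,0,0,-0.1,0],[0,0,0,0,0,-0.1,0],[0,0,0,0,0,-0.1,0],[0,0,0,0,0,-0.1,0],[0,0,0,0,0,-0.1,0],[0,0,0,0,0,-0.1,0],[0,0,0,0,0,-0.1,0],[0,0,0,0,0,-0.1,0],[0,0,0,0,0,0,0],[0,0,0,0,0,0,0],[0,0,0,0,0,0,0]]]'

```text
time_s: 5.25
ee_pos: [0.4839, -0.1314, 0.0811]
eef_rot: [3.137, 0.003, -3.06]
force: [6.8, 23.7, 6.0]
grip_width: 0.0139
grip_force: 12.0
```

Run:
```python
from h import *
st(); print(telemetry.get_obs()['moment'])
```

```text
{'time_s': 5.25, 'qpos': [-0.3408, 0.3375, 1.786, 0.0057, 1.0174, -1.996], 'ee_pos': [0.4839, -0.1314, 0.0811], 'eef_rot': [3.1374, 0.0026, -3.0602], 'force': [6.8427, 23.7057, 6.0451], 'grip_width': 0.0139, 'grip_force': 12.0169}
[ 4.73964426 -1.23883062 -0.04535988]
```

Emit:
carry_out --plan '[[[0,0,0,0,0,0,34],[0,0,0,0,0,0,34],[0,0,0,0,0,0,34],[0,0,-10,0,0,0,34],[0,0,-30,0,0,0,34],[0,0,-40,0,0,0,34],[0,0,-40,0,0,0,34],[0,0,-20,0,0,0,34],[0,0,0,0,0,0,34]]]'

```text
time_s: 6.0
ee_pos: [0.4842, -0.1349, 0.2261]
eef_rot: [-3.138, 0.007, -3.061]
force: [-0.1, -0.8, 0.1]
grip_width: 0.0341
grip_force: 0.0
```

Run:
```python
from h import *
st(); goal(.469,.002,.23,.078); goal(.469,.002,.23,.078-3.1416)
```

```text
{'time_s': 6.0, 'qpos': [-0.3445, 0.1726, 1.6295, -0.0002, 1.3314, -1.9961], 'ee_pos': [0.4842, -0.1349, 0.2261], 'eef_rot': [-3.1381, 0.0073, -3.0607], 'force': [-0.0961, -0.7675, 0.0787], 'grip_width': 0.0341, 'grip_force': 0.0}
shift mm [  4.  137.6  -4.4] n>= 4.0 rotvec [-0.011 -0.006 -3.139]
shift mm [  4.  137.6  -4.4] n>= 4.0 rotvec [-0.004  0.007  0.003]
```

Emit:
carry_out --plan '[[[1,34.4,0,0,0,0,94],[1,34.4,0,0,0,0,94],[1,34.4,0,0,0,0,94],[1,34.4,0,0,0,0,94],[0,0,0,0,0,0,94],[0,0,0,0,0,0,94],[0,0,0,0,0,0,94]]]'

```text
time_s: 6.58
ee_pos: [0.4676, 0.0022, 0.2203]
eef_rot: [-3.141, -0.0, -3.06]
force: [0.7, -0.2, 1.0]
grip_width: 0.0769
grip_force: 0.0
```

Run:
```python
from h import *
st(); goal(.469,.002,.12,.078-3.1416)
T=cam('top');S=cam('side')
A=cv2.resize(T['bgr'][185:230,330:375],None,fx=10,fy=10,interpolation=cv2.INTER_CUBIC)
B=cv2.resize(S['bgr'][120:230,260:340],None,fx=4,fy=4,interpolation=cv2.INTER_CUBIC)
out=np.zeros((450,800,3),np.uint8);out[:450,:450]=A;out[:440,470:790]=B
cv2.imwrite('pics/c6.png',out)
```

```text
{'time_s': 6.5833, 'qpos': [-0.0735, 0.1026, 1.7226, -0.0003, 1.3168, -1.7256], 'ee_pos': [0.4676, 0.0022, 0.2203], 'eef_rot': [-3.1414, -0.0004, -3.0602], 'force': [0.6928, -0.2131, 1.0222], 'grip_width': 0.0769, 'grip_force': 0.0}
shift mm [ -1.4  -0.3 100.3] n>= 3.0 rotvec [-0.    -0.     0.003]
```

View pics/c6.png

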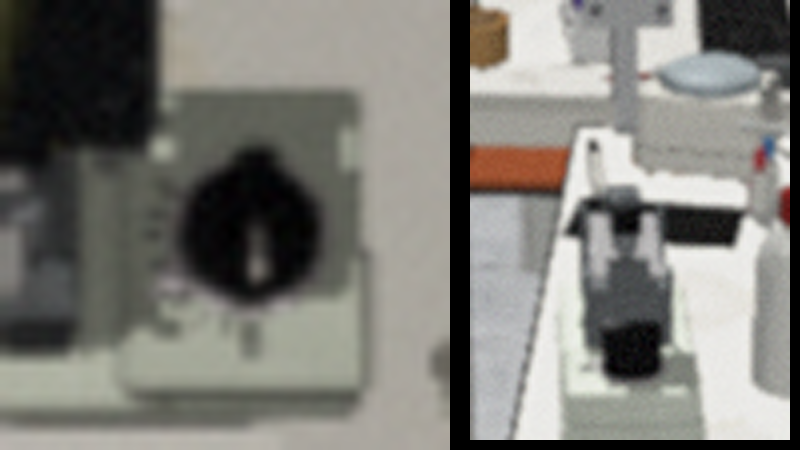

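Dial crop: the pointer (258,255) lines up with the zero mark (250,340), so the dial is at zero. The index tab is the pale spot at crop (172,287). The gripper is over the lid, so I descend onto the buttons next.

Emit:
carry_out --plan '[[[-1,0,25,0,0,0,76],[0,0,25,0,0,0,76],[0,0,25,0,0,0,76],[0,0,24,0,0,0,76],[0,0,0,0,0,0,76],[0,0,0,0,0,0,76]]]'

```text
time_s: 7.18
ee_pos: [0.4684, 0.002, 0.1213]
eef_rot: [3.141, -0.002, -3.062]
force: [1.1, 0.2, 0.8]
grip_width: 0.0764
grip_force: 0.0
```

Emit:
carry_out --plan '[[[0,0,0,0,0,0,0],[0,0,0,0,0,0,0],[0,0,0,0,0,0,0],[0,0,0,0,0,0,0],[0,0,0,0,0,0,0],[0,0,0,0,0,0,0],[0,0,0,0,0,0,0],[0,0,0,0,0,0,0]]]' --squeeze 22

```text
time_s: 7.85
ee_pos: [0.4694, 0.0029, 0.123]
eef_rot: [-3.141, 0.002, -3.06]
force: [-2.2, 1.9, 9.8]
grip_width: 0.0433
grip_force: 22.0
```

Emit:
carry_out --plan '[[[0,0,-10,0,0,0,0],[0,0,-15,0,0,0,0],[0,0,-25,0,0,0,0],[0,0,-30,0,0,0,0],[0,0,-30,0,0,0,0],[0,0,0,0,0,0,0],[0,0,0,0,0,0,0]]]'

```text
time_s: 8.43
ee_pos: [0.469, 0.0027, 0.233]
eef_rot: [-3.141, 0.003, -3.06]
force: [-1.1, 1.0, -2.8]
grip_width: 0.0426
grip_force: 22.0
```

Run:
```python
from h import *
st()
T=cam('top');S=cam('side',"s7.png")
b=T['bgr'];m=cv2.inRange(b,(0,0,0),(55,55,55));m[:,:195]=0;m[:,270:]=0;m[:160]=0;m[235:]=0
cs=max(cv2.findContours(m,0,2)[0],key=cv2.contourArea);print(cv2.contourArea(cs),cv2.boundingRect(cs))
r=cv2.boxPoints(cv2.minAreaRect(cs));W=onz(T,r,.003);print(r.round(1).tolist(),W.round(4).tolist(),W.mean(0));print(np.linalg.norm(np.diff(W,axis=0),axis=1))
e=W[1]-W[0];f=W[2]-W[1];print(np.arctan2(e[1],e[0]),np.arctan2(f[1],f[0]))
```

```text
{'time_s': 8.4333, 'qpos': [-0.0723, 0.0939, 1.7023, -0.0001, 1.3424, -1.7243], 'ee_pos': [0.469, 0.0027, 0.233], 'eef_rot': [-3.141, 0.0029, -3.0604], 'force': [-1.0788, 0.9663, -2.8419], 'grip_width': 0.0426, 'grip_force': 21.986}
1174.0 (213, 175, 38, 51)
[[212.10000610351562, 219.5], [224.60000610351562, 173.60000610351562], [250.6999969482422, 180.6999969482422], [238.1999969482422, 226.60000610351562]] [[0.4088, 0.3551, 0.003], [0.5777, 0.3356, 0.003], [0.5596, 0.2385, 0.003], [0.3922, 0.2604, 0.003]] [0.48458115 0.29737023 0.003     ]
[0.16993979 0.0987279  0.16887334]
-0.11497779538424843 -1.7542464571864045
```

Emit:
carry_out --plan '[[[0,37,0,0,0,0,0],[0,37,0,0,0,0,0],[0,37,0,0,0,0,0],[0,37,0,0,0,0,0],[0,37,0,0,0,0,0],[0,37,0,0,0,0,0],[0,37,0,0,0,0,0],[0,37,0,0,0,0,0],[0,0,0,0,0,0,0],[0,0,0,0,0,0,0]]]'

```text
time_s: 9.37
ee_pos: [0.4437, 0.2988, 0.2297]
eef_rot: [-3.14, -0.003, -3.058]
force: [-0.3, -0.1, -2.0]
grip_width: 0.0429
grip_force: 22.0
```

Emit:
carry_out --plan '[[[0,0,0,0,0,0.11,0],[0,0,0,0,0,0.11,0],[0,0,0,0,0,0.11,0],[0,0,0,0,0,0.11,0],[0,0,0,0,0,0.11,0],[0,0,0,0,0,0.11,0],[0,0,0,0,0,0.11,0],[0,0,0,0,0,0.11,0],[0,0,0,0,0,0.11,0],[0,0,0,0,0,0.11,0],[0,0,0,0,0,0.11,0],[0,0,0,0,0,0.11,0],[0,0,0,0,0,0.11,0],[0,0,0,0,0,0.11,0],[0,0,0,0,0,0.11,0],[0,0,0,0,0,0.11,0],[0,0,0,0,0,0,0],[0,0,0,0,0,0,0]]]'

```text
time_s: 10.87
ee_pos: [0.4447, 0.2968, 0.2309]
eef_rot: [-3.141, 0.001, 1.465]
force: [-0.4, -0.1, -2.3]
grip_width: 0.0427
grip_force: 22.0
```

Run:
```python
from h import *
st(); goal(.485,.297,.026,1.44)
```

```text
{'time_s': 10.8667, 'qpos': [0.52, 0.2473, 1.5281, -0.0001, 1.3673, 0.6257], 'ee_pos': [0.4447, 0.2968, 0.2309], 'eef_rot': [-3.1407, 0.0008, 1.4652], 'force': [-0.3828, -0.0503, -2.2789], 'grip_width': 0.0427, 'grip_force': 21.9865}
shift mm [  4.6  40.2 204.8] n>= 6.0 rotvec [-0.001  0.001  0.025]
```

Emit:
carry_out --plan '[[[2.5,20,0,0,0,0.025,0],[2,20,0,0,0,0,0],[0,0,35,0,0,0,0],[0,0,35,0,0,0,0],[0,0,35,0,0,0,0],[0,0,35,0,0,0,0],[0,0,35,0,0,0,0],[0,0,20,0,0,0,0],[0,0,10,0,0,0,0],[0,0,2,0,0,0,0],[0,0,0,0,0,0,0],[0,0,0,0,0,0,0]]]'

```text
time_s: 11.87
ee_pos: [0.4857, 0.2977, 0.026]
eef_rot: [3.14, -0.001, 1.439]
force: [1.2, 0.2, -1.5]
grip_width: 0.0426
grip_force: 22.0
```

Emit:
carry_out --plan '[[[0,0,1.5,0,0,0,0],[0,0,1.5,0,0,0,0],[0,0,1,0,0,0,0],[0,0,0,0,0,0,0],[0,0,0,0,0,0,0]]]'

```text
time_s: 12.28
ee_pos: [0.4855, 0.2978, 0.022]
eef_rot: [3.14, -0.001, 1.438]
force: [-2.7, -2.2, 9.8]
grip_width: 0.0427
grip_force: 22.0
```

Emit:
carry_out --plan '[[[0,0,0,0,0,0,80],[0,0,0,0,0,0,80],[0,0,0,0,0,0,80],[0,0,0,0,0,0,80],[0,0,0,0,0,0,80],[0,0,0,0,0,0,80],[0,0,-20,0,0,0,80],[0,0,-40,0,0,0,80],[0,0,-40,0,0,0,80],[0,0,-40,0,0,0,80],[0,0,-40,0,0,0,80],[0,0,0,0,0,0,80]]]'

```text
time_s: 13.28
ee_pos: [0.487, 0.2986, 0.2087]
eef_rot: [3.132, -0.007, 1.438]
force: [0.6, 1.1, 0.8]
grip_width: 0.0798
grip_force: 0.0
```

Run:
```python
from h import *
st(); goal(.515,-.391,.20,3.223); goal(.436,-.348,.2,3.2)
```

```text
{'time_s': 13.2833, 'qpos': [0.4859, 0.3379, 1.4635, 0.0001, 1.3285, 0.6188], 'ee_pos': [0.487, 0.2986, 0.2087], 'eef_rot': [3.1321, -0.0069, 1.438], 'force': [0.6132, 1.0588, 0.8121], 'grip_width': 0.0798, 'grip_force': 0.0}
shift mm [-679.9  119.     5.2] n>= 17.0 rotvec [ 0.013  0.004 -1.785]
shift mm [-647.7   35.     4.6] n>= 16.0 rotvec [ 0.013  0.003 -1.762]
```

Run:
```python
from h import *
T=cam('top');S=cam('side')
for c,n,(x0,x1,y0,y1) in((T,'top',(395,445,190,245)),(S,'side',(260,330,250,290))):
    b=c['bgr'].astype(int)[y0:y1,x0:x1]
    m=((b[...,2]-b[...,0])>18).astype(np.uint8)
    k,_,s,ce=cv2.connectedComponentsWithStats(m)
    for i in range(1,k):
        if s[i,4]>30: print(n,s[i].tolist(),(ce[i]+[x0,y0]).round(1).tolist(), onz(T,[ce[i]+[x0,y0]],.014).round(4).tolist() if n=='top' else '')
A=cv2.resize(T['bgr'][185:230,285:375],None,fx=8,fy=8,interpolation=cv2.INTER_CUBIC)
B=cv2.resize(T['bgr'][165:240,195:270],None,fx=3,fy=3,interpolation=cv2.INTER_CUBIC)
C=cv2.resize(S['bgr'][160:230,265:365],None,fx=3,fy=3,interpolation=cv2.INTER_CUBIC)
out=np.zeros((590,800,3),np.uint8);out[:360,:720]=A;out[362:587,:225]=B;out[362:572,300:600]=C
cv2.imwrite('pics/c7.png',out)
```

```text
top [1, 10, 26, 38, 296] [409.3, 225.5] [[0.447, -0.3286, 0.014]]
top [25, 11, 16, 15, 193] [427.2, 208.1] [[0.5136, -0.3885, 0.014]]
side [10, 11, 19, 12, 146] [279.2, 266.0] 
side [39, 22, 20, 13, 171] [308.6, 277.1]
```

View pics/c7.png

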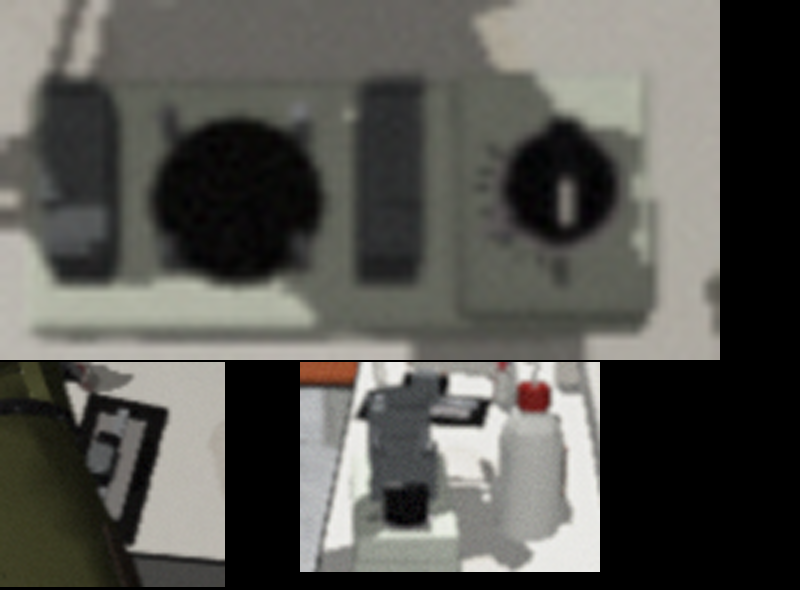

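The crop shows the lid upright on the mat and the bare stand, a black disc at crop (240,200), between its pins.

Run:
```python
from h import *
T=cam('top');S=cam('side')
b=T['bgr'];m=(b.max(2)<40).astype(np.uint8)
m[:,:285]=0;m[:,375:]=0;m[:185]=0;m[230:]=0
k,_,s,ce=cv2.connectedComponentsWithStats(m)
for i in range(1,k):
    if s[i,4]>40:
        print(s[i].tolist(),ce[i].round(1),onz(T,[ce[i]],.04).round(4),onz(T,[ce[i]],.075).round(4))
for n,a,q in(('d1',(427.2,208.1),(308.6,277.1)),('d2',(414.5,229.5),(279.5,266.5))):print(n,*tri(T,a,S,q),onz(T,[a],.016),onz(S,[q],.016))
y=.078
t=np.array([[500,213]])/8+[285,185]-.44;Q=onz(T,t,.066)[0]
l=Rot.from_euler('z',y).as_matrix().T@(Q-[.4798,-.1317,0]);print(l,np.arctan2(l[1],-l[0]))
goal(.515,-.390,.208,1.649)
```

```text
[304, 200, 21, 20, 325] [314.2 209.4] [[0.4689 0.0018 0.04  ]] [[4.621e-01 2.000e-04 7.500e-02]]
[348, 200, 14, 15, 139] [354.5 207.4] [[ 0.4881 -0.1341  0.04  ]] [[ 0.4808 -0.132   0.075 ]]
d1 [ 0.51547322 -0.38961373  0.00890324] 0.0016257803204310147 [[ 0.51305795 -0.38786329  0.016     ]] [[ 0.51645359 -0.39917921  0.016     ]]
d2 [ 0.4358181  -0.34762939  0.01090145] 0.0015537831241065323 [[ 0.43421236 -0.34659085  0.016     ]] [[ 0.43726868 -0.35477985  0.016     ]]
[-0.01029556  0.02369928  0.066     ] 1.160969611121683
shift mm [-677.1  121.4   -8.3] n>= 17.0 rotvec [-0.002  0.001 -0.211]
```

Emit:
carry_out --plan '[[[-38,6.8,0,0,0,0,80],[-38,6.8,0,0,0,0,80],[-38,6.8,0,0,0,0,80],[-38,6.8,0,0,0,0,80],[-38,6.8,0,0,0,0,80],[-38,6.8,0,0,0,0,80],[-38,6.8,0,0,0,0,80],[-38,6.8,0,0,0,0,80],[-38,6.8,0,0,0,0,80],[-38,6.8,0,0,0,0,80],[-38,6.8,0,0,0,0,80],[-38,6.8,0,0,0,0,80],[-38,6.8,0,0,0,0,80],[-38,6.8,0,0,0,0,80],[-38,6.8,0,0,0,0,80],[-38,6.8,0,0,0,0,80],[-38,6.8,0,0,0,0,80],[-31,6,0,0,0,0,80],[0,0,0,0,0,0,80]]]'

```text
time_s: 15.07
ee_pos: [0.5141, -0.3942, 0.1974]
eef_rot: [-3.138, -0.001, 1.434]
force: [-0.1, 0.0, -0.2]
grip_width: 0.0798
grip_force: 0.0
```

Emit:
carry_out --plan '[[[0,0,0,0,0,0.113,80],[0,0,0,0,0,0.113,80],[0,0,0,0,0,0.113,80],[0,0,0,0,0,0.113,80],[0,0,0,0,0,0.113,80],[0,0,0,0,0,0.113,80],[0,0,0,0,0,0.113,80],[0,0,0,0,0,0.113,80],[0,0,0,0,0,0.113,80],[0,0,0,0,0,0.113,80],[0,0,0,0,0,0.113,80],[0,0,0,0,0,0.113,80],[0,0,0,0,0,0,80]]]'

```text
time_s: 16.15
ee_pos: [0.5154, -0.389, 0.1988]
eef_rot: [-3.14, 0.002, 0.077]
force: [-0.4, -0.6, 0.4]
grip_width: 0.0797
grip_force: 0.0
```

Run:
```python
from h import *
st(); goal(.5145,-.389,.006,.08)
```

```text
{'time_s': 16.15, 'qpos': [-0.7033, 0.5237, 1.2243, 0.0, 1.3962, 0.7908], 'ee_pos': [0.5154, -0.389, 0.1988], 'eef_rot': [-3.1397, 0.0018, 0.0767], 'force': [-0.4499, -0.5857, 0.3551], 'grip_width': 0.0797, 'grip_force': 0.0}
shift mm [ -0.6   0.3 192.8] n>= 5.0 rotvec [-0.002  0.002 -0.003]
```

Emit:
carry_out --plan '[[[0,0,35,0,0,0,80],[0,0,35,0,0,0,80],[0,0,35,0,0,0,80],[0,0,35,0,0,0,80],[0,0,30,0,0,0,80],[0,0,15,0,0,0,80],[0,0,6,0,0,0,80],[0,0,0,0,0,0,80],[0,0,0,0,0,0,0],[0,0,0,0,0,0,0],[0,0,0,0,0,0,0],[0,0,0,0,0,0,0],[0,0,0,0,0,0,0]]]' --squeeze 4

```text
time_s: 17.23
ee_pos: [0.5161, -0.3901, 0.0107]
eef_rot: [3.14, -0.001, 0.082]
force: [-1.6, 1.0, 6.8]
grip_width: 0.0598
grip_force: 4.0
```

Emit:
carry_out --plan '[[[0,0,0,0,0,0,80],[0,0,0,0,0,0,80],[0,0,0,0,0,0,80],[0,0,-20,0,0,0,80],[0,0,-20,0,0,0,80],[0,0,0,0,0,0,80]]]'

```text
time_s: 17.73
ee_pos: [0.5169, -0.3908, 0.0532]
eef_rot: [3.138, -0.004, 0.082]
force: [-0.1, -0.5, 0.8]
grip_width: 0.0802
grip_force: 0.0
```

Emit:
carry_out --plan '[[[0,0,0,0,0,-0.112,80],[0,0,0,0,0,-0.112,80],[0,0,0,0,0,-0.112,80],[0,0,0,0,0,-0.112,80],[0,0,0,0,0,-0.112,80],[0,0,0,0,0,-0.112,80],[0,0,0,0,0,-0.112,80],[0,0,0,0,0,-0.112,80],[0,0,0,0,0,-0.112,80],[0,0,0,0,0,-0.112,80],[0,0,0,0,0,-0.112,80],[0,0,0,0,0,-0.112,80],[0,0,0,0,0,-0.112,80],[0,0,0,0,0,-0.112,80],[0,0,0,0,0,0,80],[0,0,0,0,0,0,80]]]'

```text
time_s: 19.07
ee_pos: [0.5155, -0.3896, 0.0489]
eef_rot: [-3.141, -0.0, 1.646]
force: [0.3, 0.2, -0.0]
grip_width: 0.0799
grip_force: 0.0
```

Run:
```python
from h import *
st(); goal(.516,-.390,.006,1.649)
```

```text
{'time_s': 19.0667, 'qpos': [-0.7039, 0.6666, 1.3635, -0.0, 1.1121, -0.7794], 'ee_pos': [0.5155, -0.3896, 0.0489], 'eef_rot': [-3.1411, -0.0005, 1.6463], 'force': [0.2542, 0.1957, -0.0469], 'grip_width': 0.0799, 'grip_force': 0.0}
shift mm [-0.5  0.5 42.9] n>= 2.0 rotvec [-0.001 -0.    -0.003]
```

Emit:
carry_out --plan '[[[0,0,20,0,0,0,80],[0,0,18,0,0,0,80],[0,0,4,0,0,0,80],[0,0,0,0,0,0,80],[0,0,0,0,0,0,80]]]'

```text
time_s: 19.48
ee_pos: [0.5158, -0.3899, 0.008]
eef_rot: [3.141, 0.0, 1.648]
force: [0.9, -0.1, 0.2]
grip_width: 0.08
grip_force: 0.0
```

Emit:
carry_out --plan '[[[0,0,0,0,0,0,0],[0,0,0,0,0,0,0],[0,0,0,0,0,0,0],[0,0,0,0,0,0,0],[0,0,0,0,0,0,0],[0,0,0,0,0,0,0]]]' --squeeze 8

```text
time_s: 19.98
ee_pos: [0.5159, -0.3899, 0.0081]
eef_rot: [3.141, 0.001, 1.65]
force: [-0.7, -0.0, 5.3]
grip_width: 0.0595
grip_force: 8.0
```

Emit:
carry_out --plan '[[[0,0,-10,0,0,0,0],[0,0,-35,0,0,0,0],[0,0,-40,0,0,0,0],[0,0,-40,0,0,0,0],[0,0,-30,0,0,0,0],[0,0,0,0,0,0,0]]]'

```text
time_s: 20.48
ee_pos: [0.5173, -0.3911, 0.1705]
eef_rot: [3.134, 0.007, 1.65]
force: [-0.7, 0.3, 1.1]
grip_width: 0.0598
grip_force: 8.0
```

Run:
```python
from h import *
st(); goal(.469,.0018,.165,1.649)
```

```text
{'time_s': 20.4833, 'qpos': [-0.7038, 0.542, 1.2627, -0.0, 1.3264, -0.7828], 'ee_pos': [0.5173, -0.3911, 0.1705], 'eef_rot': [3.1342, 0.0074, 1.6498], 'force': [-0.6605, 0.3048, 1.1397], 'grip_width': 0.0598, 'grip_force': 8.0}
shift mm [395.5 -17.2   2.4] n>= 10.0 rotvec [0.007 0.007 0.001]
```

Emit:
carry_out --plan '[[[33,-1.4,0,0,0,0,0],[33,-1.4,0,0,0,0,0],[33,-1.4,0,0,0,0,0],[33,-1.4,0,0,0,0,0],[33,-1.4,0,0,0,0,0],[33,-1.4,0,0,0,0,0],[33,-1.4,0,0,0,0,0],[33,-1.4,0,0,0,0,0],[33,-1.4,0,0,0,0,0],[33,-1.4,0,0,0,0,0],[33,-1.4,0,0,0,0,0],[32,-1.4,0,0,0,0,0],[0,0,0,0,0,0,0],[0,0,0,0,0,0,0],[0,0,0,0,0,0,0]]]'

```text
time_s: 21.73
ee_pos: [0.4677, 0.0024, 0.1625]
eef_rot: [3.142, 0.0, 1.65]
force: [0.2, -1.4, -0.1]
grip_width: 0.059
grip_force: 8.0
```

Run:
```python
from h import *
goal(.469,.0018,.050,1.649)
```

```text
shift mm [ -0.7   1.2 112.5] n>= 3.0 rotvec [0.    0.    0.001]
```

Centred over the stand. I descend in stages and watch the force.

Emit:
carry_out --plan '[[[-0.7,1.2,20,0,0,0,0],[0,0,20,0,0,0,0],[0,0,15,0,0,0,0],[0,0,10,0,0,0,0],[0,0,10,0,0,0,0],[0,0,10,0,0,0,0],[0,0,0,0,0,0,0]]]'

```text
time_s: 22.32
ee_pos: [0.4684, 0.0018, 0.0759]
eef_rot: [-3.14, -0.0, 1.649]
force: [-0.6, -0.2, -0.0]
grip_width: 0.0598
grip_force: 8.0
```

Emit:
carry_out --plan '[[[0,0,9,0,0,0,0],[0,0,9,0,0,0,0],[0,0,7,0,0,0,0],[0,0,0,0,0,0,0]]]'

```text
time_s: 22.65
ee_pos: [0.4683, 0.0022, 0.051]
eef_rot: [-3.14, -0.0, 1.65]
force: [-0.8, 1.0, -0.6]
grip_width: 0.0597
grip_force: 8.0
```

Emit:
carry_out --plan '[[[0,0,1.5,0,0,0,0],[0,0,1.5,0,0,0,0],[0,0,0,0,0,0,0]]]'

```text
time_s: 22.9
ee_pos: [0.469, 0.0021, 0.0495]
eef_rot: [3.141, 0.0, 1.65]
force: [-0.2, 0.0, 0.1]
grip_width: 0.0597
grip_force: 8.0
```

Emit:
carry_out --plan '[[[0,0,0,0,0,0,74],[0,0,0,0,0,0,74],[0,0,0,0,0,0,74],[0,0,0,0,0,0,74],[0,0,-20,0,0,0,74],[0,0,-35,0,0,0,74],[0,0,-40,0,0,0,74],[0,0,-40,0,0,0,74],[0,0,0,0,0,0,74]]]'

```text
time_s: 23.65
ee_pos: [0.4715, 0.002, 0.1916]
eef_rot: [3.131, 0.002, 1.65]
force: [-0.1, -0.5, 0.1]
grip_width: 0.074
grip_force: 0.0
```

Run:
```python
from h import *
st(); goal(.435,-.347,.165,1.649)
```

```text
{'time_s': 23.65, 'qpos': [-0.0735, 0.1307, 1.76, 0.0001, 1.2402, -0.1526], 'ee_pos': [0.4715, 0.002, 0.1916], 'eef_rot': [3.131, 0.0016, 1.6499], 'force': [-0.0547, -0.5266, 0.1321], 'grip_width': 0.074, 'grip_force': 0.0}
shift mm [-345.   -64.3   26.5] n>= 9.0 rotvec [0.011 0.002 0.001]
```

Emit:
carry_out --plan '[[[-31.4,-5.6,0,0,0,0,80],[-31.4,-5.6,0,0,0,0,80],[-31.4,-5.6,0,0,0,0,80],[-31.4,-5.6,0,0,0,0,80],[-31.4,-5.6,0,0,0,0,80],[-31.4,-5.6,0,0,0,0,80],[-31.4,-5.6,0,0,0,0,80],[-31.4,-5.6,0,0,0,0,80],[-31.4,-5.6,0,0,0,0,80],[-31.4,-5.6,0,0,0,0,80],[-31.4,-5.6,0,0,0,0,80],[0,0,0,0,0,0,80]]]'

```text
time_s: 24.65
ee_pos: [0.4337, -0.3512, 0.1838]
eef_rot: [-3.141, 0.001, 1.646]
force: [-0.4, -0.7, -0.3]
grip_width: 0.0802
grip_force: 0.0
```

Emit:
carry_out --plan '[[[0,0,0,0,0,0.112,76],[0,0,0,0,0,0.112,76],[0,0,0,0,0,0.112,76],[0,0,0,0,0,0.112,76],[0,0,0,0,0,0.112,76],[0,0,0,0,0,0.112,76],[0,0,0,0,0,0.112,76],[0,0,0,0,0,0.112,76],[0,0,0,0,0,0.112,76],[0,0,0,0,0,0.112,76],[0,0,0,0,0,0.112,76],[0,0,0,0,0,0.112,76],[0,0,0,0,0,0.112,76],[0,0,0,0,0,0.112,76],[0,0,0,0,0,0,76],[0,0,0,0,0,0,76]]]'

```text
time_s: 25.98
ee_pos: [0.4349, -0.3468, 0.1843]
eef_rot: [-3.141, 0.0, 0.085]
force: [-0.2, 0.4, -0.0]
grip_width: 0.0758
grip_force: 0.0
```

Run:
```python
from h import *
st(); goal(.435,-.347,.01,.08)
T=cam('top');S=cam('side')
x0,x1,y0,y1=260,330,250,295
b=S['bgr'].astype(int)[y0:y1,x0:x1]
m=((b[...,2]-b[...,0])>18).astype(np.uint8)
k,_,s,ce=cv2.connectedComponentsWithStats(m)
for i in range(1,k):
    if s[i,4]>30: print(s[i].tolist(),(ce[i]+[x0,y0]).round(1))
A=cv2.resize(T['bgr'][170:250,285:450],None,fx=3,fy=3,interpolation=cv2.INTER_CUBIC)
B=cv2.resize(S['bgr'][150:300,255:355],None,fx=3,fy=3,interpolation=cv2.INTER_CUBIC)
out=np.zeros((450,800,3),np.uint8);out[:240,:495]=A;out[:450,500:800]=B
cv2.imwrite('pics/c8.png',out)
```

```text
{'time_s': 25.9833, 'qpos': [-0.7391, 0.3314, 1.53, 0.0, 1.2804, 0.7463], 'ee_pos': [0.4349, -0.3468, 0.1843], 'eef_rot': [-3.1415, 0.0001, 0.0855], 'force': [-0.2239, 0.4254, -0.0135], 'grip_width': 0.0758, 'grip_force': 0.0}
shift mm [1.000e-01 2.000e-01 1.743e+02] n>= 5.0 rotvec [-0.     0.     0.005]
[10, 12, 19, 12, 151] [279.4 266.3]
[41, 42, 20, 3, 47] [310.4 293.2]
```

View pics/c8.png

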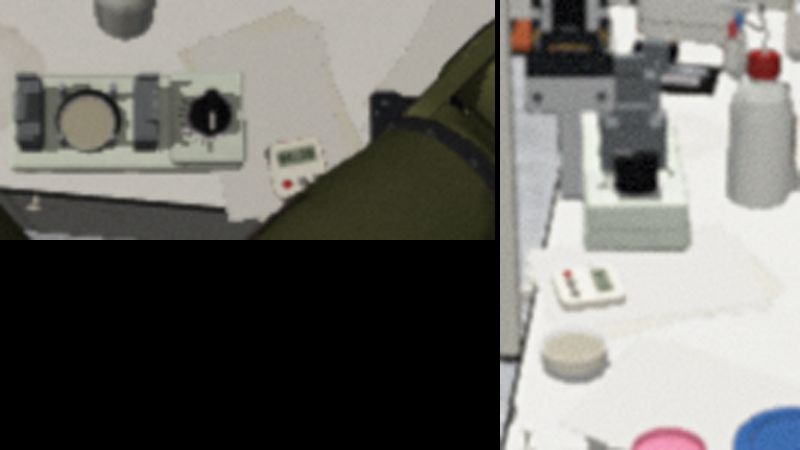

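The first dish sits centred on the stand (crop 88,122). Dish 2 has not moved, at side px (279,266).

Emit:
carry_out --plan '[[[0,0,35,0,0,0,76],[0,0,35,0,0,0,76],[0,0,35,0,0,0,76],[0,0,35,0,0,0,76],[0,0,20,0,0,0,76],[0,0,10,0,0,0,76],[0,0,6,0,0,0,76],[0,0,0,0,0,0,76],[0,0,0,0,0,0,0],[0,0,0,0,0,0,0],[0,0,0,0,0,0,0],[0,0,0,0,0,0,0],[0,0,0,0,0,0,0]]]' --squeeze 4

```text
time_s: 27.17
ee_pos: [0.4354, -0.3475, 0.0097]
eef_rot: [3.14, -0.001, 0.082]
force: [-0.8, 0.6, 6.0]
grip_width: 0.0598
grip_force: 4.0
```

Emit:
carry_out --plan '[[[0,0,0,0,0,0,76],[0,0,0,0,0,0,76],[0,0,0,0,0,0,76],[0,0,-20,0,0,0,76],[0,0,-20,0,0,0,76],[0,0,0,0,0,0,76],[0,0,0,0,0,-0.112,80],[0,0,0,0,0,-0.112,80],[0,0,0,0,0,-0.112,80],[0,0,0,0,0,-0.112,80],[0,0,0,0,0,-0.112,80],[0,0,0,0,0,-0.112,80],[0,0,0,0,0,-0.112,80]]]'

```text
time_s: 28.25
ee_pos: [0.4346, -0.3469, 0.0478]
eef_rot: [-3.141, -0.0, 0.871]
force: [-0.1, 0.3, -0.9]
grip_width: 0.08
grip_force: 0.0
```

Emit:
carry_out --plan '[[[0,0,0,0,0,-0.112,80],[0,0,0,0,0,-0.112,80],[0,0,0,0,0,-0.112,80],[0,0,0,0,0,-0.112,80],[0,0,0,0,0,-0.112,80],[0,0,0,0,0,-0.112,80],[0,0,0,0,0,-0.112,80],[0,0,0,0,0,0,80],[0,0,0,0,0,0,80]]]'

```text
time_s: 29.0
ee_pos: [0.4347, -0.347, 0.048]
eef_rot: [-3.141, -0.0, 1.646]
force: [-0.1, -0.7, 0.1]
grip_width: 0.0801
grip_force: 0.0
```

Run:
```python
from h import *
st(); goal(.435,-.347,.008,1.649)
```

```text
{'time_s': 29.0, 'qpos': [-0.7395, 0.4928, 1.649, -0.0, 1.0003, -0.8149], 'ee_pos': [0.4347, -0.347, 0.048], 'eef_rot': [-3.1412, -0.0004, 1.6462], 'force': [-0.0947, -0.7402, 0.1217], 'grip_width': 0.0801, 'grip_force': 0.0}
shift mm [-0.1  0.3 40. ] n>= 1.0 rotvec [-0.    -0.    -0.003]
```

Emit:
carry_out --plan '[[[0,0,20,0,0,0,80],[0,0,16,0,0,0,80],[0,0,4,0,0,0,80],[0,0,0,0,0,0,80],[0,0,0,0,0,0,80],[0,0,0,0,0,0,0],[0,0,0,0,0,0,0],[0,0,0,0,0,0,0],[0,0,0,0,0,0,0],[0,0,0,0,0,0,0],[0,0,0,0,0,0,0]]]' --squeeze 8

```text
time_s: 29.92
ee_pos: [0.4351, -0.3472, 0.0089]
eef_rot: [3.141, 0.001, 1.65]
force: [-0.3, 0.4, 6.7]
grip_width: 0.0594
grip_force: 8.0
```

Emit:
carry_out --plan '[[[0,0,-10,0,0,0,0],[0,0,-35,0,0,0,0],[0,0,-40,0,0,0,0],[0,0,-40,0,0,0,0],[0,0,-40,0,0,0,0],[0,0,0,0,0,0,0],[0,0,0,0,0,0,0]]]'

```text
time_s: 30.5
ee_pos: [0.4353, -0.3475, 0.1759]
eef_rot: [3.139, 0.003, 1.65]
force: [0.7, 0.7, -0.2]
grip_width: 0.0595
grip_force: 8.0
```

Run:
```python
from h import *
st(); goal(.469,.0018,.17,1.649)
```

```text
{'time_s': 30.5, 'qpos': [-0.7394, 0.3381, 1.5412, 0.0, 1.258, -0.8184], 'ee_pos': [0.4353, -0.3475, 0.1759], 'eef_rot': [3.1387, 0.0031, 1.6498], 'force': [0.6674, 0.6989, -0.2201], 'grip_width': 0.0595, 'grip_force': 7.9999}
shift mm [345.6  61.1   5. ] n>= 9.0 rotvec [0.003 0.003 0.001]
```

Emit:
carry_out --plan '[[[31.4,5.6,0,0,0,0,0],[31.4,5.6,0,0,0,0,0],[31.4,5.6,0,0,0,0,0],[31.4,5.6,0,0,0,0,0],[31.4,5.6,0,0,0,0,0],[31.4,5.6,0,0,0,0,0],[31.4,5.6,0,0,0,0,0],[31.4,5.6,0,0,0,0,0],[31.4,5.6,0,0,0,0,0],[31.4,5.6,0,0,0,0,0],[31.4,5.5,0,0,0,0,0],[0,0,0,0,0,0,0],[0,0,0,0,0,0,0],[0,0,0,0,0,0,0]]]'

```text
time_s: 31.67
ee_pos: [0.4684, 0.0018, 0.1726]
eef_rot: [-3.14, -0.0, 1.65]
force: [0.1, -0.0, -0.3]
grip_width: 0.0595
grip_force: 8.0
```

Run:
```python
from h import *
goal(.469,.0018,.063,1.649)
```

```text
shift mm [-1.000e-01  8.000e-01  1.096e+02] n>= 3.0 rotvec [-0.002 -0.     0.001]
```

Emit:
carry_out --plan '[[[0,0.5,20,0,0,0,0],[0,0,20,0,0,0,0],[0,0,20,0,0,0,0],[0,0,15,0,0,0,0],[0,0,10,0,0,0,0],[0,0,10,0,0,0,0],[0,0,8,0,0,0,0],[0,0,3,0,0,0,0],[0,0,2,0,0,0,0],[0,0,0,0,0,0,0],[0,0,0,0,0,0,0]]]'

```text
time_s: 32.58
ee_pos: [0.4697, 0.0021, 0.0659]
eef_rot: [3.141, 0.0, 1.65]
force: [-0.3, 0.1, 0.0]
grip_width: 0.0596
grip_force: 8.0
```

Emit:
carry_out --plan '[[[0,0,1.5,0,0,0,0],[0,0,1.5,0,0,0,0],[0,0,0,0,0,0,0],[0,0,0,0,0,0,0]]]'

```text
time_s: 32.92
ee_pos: [0.4697, 0.0022, 0.0627]
eef_rot: [3.141, 0.0, 1.65]
force: [1.8, -1.2, 1.8]
grip_width: 0.0595
grip_force: 8.0
```

Emit:
carry_out --plan '[[[0,0,0,0,0,0,74],[0,0,0,0,0,0,74],[0,0,0,0,0,0,74],[0,0,0,0,0,0,74],[0,0,-20,0,0,0,74],[0,0,-35,0,0,0,74],[0,0,-40,0,0,0,74],[0,0,-40,0,0,0,74],[0,0,0,0,0,0,74],[0,0,0,0,0,0,74]]]'

```text
time_s: 33.75
ee_pos: [0.47, 0.0021, 0.199]
eef_rot: [3.138, 0.001, 1.65]
force: [-0.2, 0.5, -0.8]
grip_width: 0.0746
grip_force: 0.0
```

Run:
```python
from h import *
st(); goal(.4855,.2978,.2,1.438)
```

```text
{'time_s': 33.75, 'qpos': [-0.0735, 0.1244, 1.7491, 0.0, 1.2643, -0.1525], 'ee_pos': [0.47, 0.0021, 0.199], 'eef_rot': [3.1379, 0.0006, 1.6498], 'force': [-0.18, 0.5403, -0.7682], 'grip_width': 0.0746, 'grip_force': 0.0}
shift mm [293.5  38.7  -1. ] n>= 8.0 rotvec [0.004 0.    0.212]
```

Run:
```python
from h import *
T=cam('top');S=cam('side')
A=cv2.resize(T['bgr'][165:235,195:285],None,fx=6,fy=6,interpolation=cv2.INTER_CUBIC)
B=cv2.resize(S['bgr'][160:200,270:360],None,fx=4,fy=4,interpolation=cv2.INTER_CUBIC)
out=np.zeros((590,540,3),np.uint8);out[:420,:540]=A;out[425:585,:360]=B
cv2.imwrite('pics/c9.png',out)
```

```text
(no output)
```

View pics/c9.png

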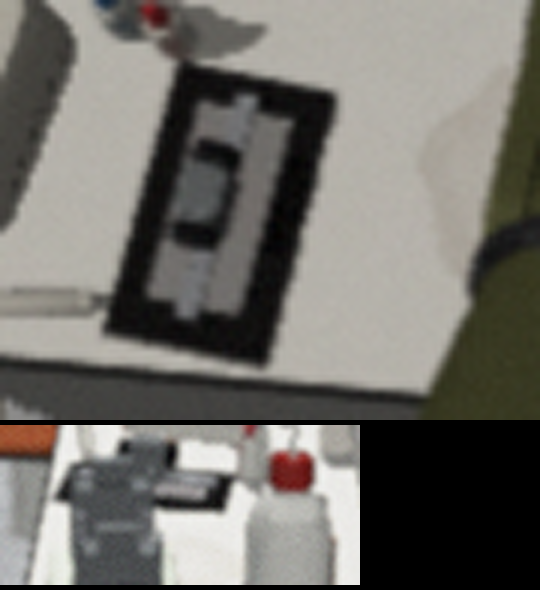

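Run:
```python
from h import *
T=cam('top')
f=lambda p:np.array(p)/6+[195,165]-.42
print(onz(T,[f((207,195))],.053),onz(T,[f((218,155)),f((195,232))],.049),onz(T,[f((222,206))],.008))
e=onz(T,[f((247,100)),f((188,312))],.012);print(e,e.mean(0))
for z,q in((.008,[(203,97),(293,115),(240,312),(152,293)]),):
    w=onz(T,[f(p) for p in q],z);print(w,w.mean(0))
d=e[0]-e[1];print(np.arctan2(d[1],d[0]))
```

```text
[[0.48323177 0.29304167 0.053     ]] [[0.50780294 0.29123041 0.049     ]
 [0.46216565 0.2978854  0.049     ]] [[0.48678137 0.29585474 0.008     ]]
[[0.55080641 0.28910822 0.012     ]
 [0.42195726 0.30558346 0.012     ]] [0.48638184 0.29734584 0.012     ]
[[0.55134599 0.31649102 0.008     ]
 [0.54511654 0.26172973 0.008     ]
 [0.42528159 0.27654217 0.008     ]
 [0.43178827 0.32925448 0.008     ]] [0.4883831  0.29600435 0.008     ]
-0.1271744363406773
```

The lid is where I left it, with its centre at about (0.486,0.297). I go and fetch it.

Emit:
carry_out --plan '[[[36.7,4.8,0,0,0,0,80],[36.7,4.8,0,0,0,0,80],[36.7,4.8,0,0,0,0,80],[36.7,4.8,0,0,0,0,80],[36.7,4.8,0,0,0,0,80],[36.7,4.8,0,0,0,0,80],[36.7,4.8,0,0,0,0,80],[36.7,4.8,0,0,0,0,80],[0,0,0,0,0,0.106,80],[0,0,0,0,0,0.106,80],[0,0,0,0,0,0,80],[0,0,0,0,0,0,80]]]'

```text
time_s: 34.9
ee_pos: [0.4841, 0.2977, 0.1961]
eef_rot: [-3.14, 0.001, 1.441]
force: [0.2, 0.5, -0.4]
grip_width: 0.0801
grip_force: 0.0
```

Run:
```python
from h import *
goal(.4855,.2978,.0213,1.438)
T=cam('top');S=cam('side')
A=cv2.resize(T['bgr'][185:230,285:375],None,fx=7,fy=7,interpolation=cv2.INTER_CUBIC)
cv2.imwrite('pics/c10.png',A)
```

```text
shift mm [  0.6   1.7 174.8] n>= 5.0 rotvec [-0.002  0.001  0.003]
```

View pics/c10.png

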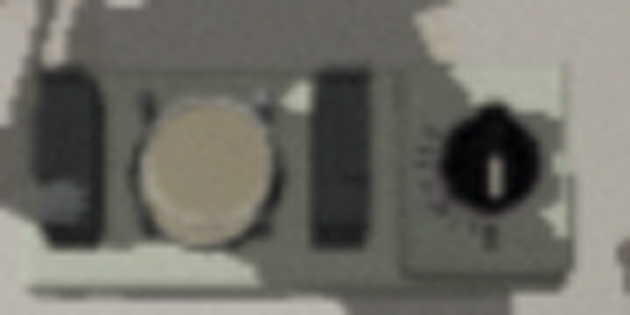

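The two dishes are stacked flat and centred (crop 208,165). Next I grip the lid.

Emit:
carry_out --plan '[[[0.5,1.5,35,0,0,0,80],[0,0,35,0,0,0,80],[0,0,35,0,0,0,80],[0,0,35,0,0,0,80],[0,0,20,0,0,0,80],[0,0,10,0,0,0,80],[0,0,4,0,0,0,80],[0,0,0,0,0,0,80],[0,0,0,0,0,0,80]]]'

```text
time_s: 35.75
ee_pos: [0.4868, 0.2984, 0.0248]
eef_rot: [3.14, -0.001, 1.438]
force: [0.7, -0.2, 0.3]
grip_width: 0.0801
grip_force: 0.0
```

Emit:
carry_out --plan '[[[0,0,0,0,0,0,0],[0,0,0,0,0,0,0],[0,0,0,0,0,0,0],[0,0,0,0,0,0,0],[0,0,0,0,0,0,0],[0,0,0,0,0,0,0],[0,0,0,0,0,0,0],[0,0,0,0,0,0,0],[0,0,0,0,0,0,0],[0,0,0,0,0,0,0]]]' --squeeze 22

```text
time_s: 36.58
ee_pos: [0.4862, 0.2984, 0.0244]
eef_rot: [3.141, -0.001, 1.438]
force: [-3.2, -1.0, 10.2]
grip_width: 0.043
grip_force: 22.0
```

Emit:
carry_out --plan '[[[0,0,-10,0,0,0,0],[0,0,-30,0,0,0,0],[0,0,-40,0,0,0,0],[0,0,-40,0,0,0,0],[0,0,-40,0,0,0,0],[0,0,-40,0,0,0,0],[0,0,-10,0,0,0,0],[0,0,0,0,0,0,0]]]'

```text
time_s: 37.25
ee_pos: [0.4868, 0.2986, 0.237]
eef_rot: [3.137, -0.003, 1.438]
force: [-0.4, 0.5, -2.3]
grip_width: 0.0427
grip_force: 22.0
```

Run:
```python
from h import *
st();goal(.469,.0020,.23,3.223)
```

```text
{'time_s': 37.25, 'qpos': [0.486, 0.3219, 1.4188, -0.0, 1.3951, 0.619], 'ee_pos': [0.4868, 0.2986, 0.237], 'eef_rot': [3.1369, -0.0033, 1.4378], 'force': [-0.3799, 0.4883, -2.3143], 'grip_width': 0.0427, 'grip_force': 21.9901}
shift mm [-296.3   21.6    6.1] n>= 8.0 rotvec [ 0.006  0.002 -1.785]
```

Emit:
carry_out --plan '[[[-37,2.7,0,0,0,0,0],[-37,2.7,0,0,0,0,0],[-37,2.7,0,0,0,0,0],[-37,2.7,0,0,0,0,0],[-37,2.7,0,0,0,0,0],[-37,2.7,0,0,0,0,0],[-37,2.7,0,0,0,0,0],[-37,2.7,0,0,0,0,0],[0,0,0,0,0,0,0]]]'

```text
time_s: 38.0
ee_pos: [0.467, -0.0028, 0.2314]
eef_rot: [-3.138, 0.001, 1.434]
force: [0.9, 0.7, -1.9]
grip_width: 0.0424
grip_force: 22.0
```

Emit:
carry_out --plan '[[[0,0,0,0,0,-0.1115,0],[0,0,0,0,0,-0.1115,0],[0,0,0,0,0,-0.1115,0],[0,0,0,0,0,-0.1115,0],[0,0,0,0,0,-0.1115,0],[0,0,0,0,0,-0.1115,0],[0,0,0,0,0,-0.1115,0],[0,0,0,0,0,-0.1115,0],[0,0,0,0,0,-0.1115,0],[0,0,0,0,0,-0.1115,0],[0,0,0,0,0,-0.1115,0],[0,0,0,0,0,-0.1115,0],[0,0,0,0,0,-0.1115,0],[0,0,0,0,0,-0.1115,0],[0,0,0,0,0,-0.1115,0],[0,0,0,0,0,-0.1115,0],[0,0,0,0,0,0,0],[0,0,0,0,0,0,0],[0,0,0,0,0,0,0]]]'

```text
time_s: 39.58
ee_pos: [0.4679, 0.0021, 0.2325]
eef_rot: [3.141, -0.001, -3.065]
force: [0.4, 0.5, -2.2]
grip_width: 0.0424
grip_force: 22.0
```

Run:
```python
from h import *
st();goal(.469,.0025,.125,3.223)
```

```text
{'time_s': 39.5833, 'qpos': [-0.0739, 0.0944, 1.7029, 0.0, 1.3459, -1.7213], 'ee_pos': [0.4679, 0.0021, 0.2325], 'eef_rot': [3.1413, -0.0015, -3.065], 'force': [0.3862, 0.5451, -2.1568], 'grip_width': 0.0424, 'grip_force': 21.99}
shift mm [ -1.3   0.3 107.5] n>= 3.0 rotvec [ 0.    -0.001 -0.005]
```

Emit:
carry_out --plan '[[[-1,0.3,25,0,0,-0.005,0],[0,0,25,0,0,0,0],[0,0,20,0,0,0,0],[0,0,12,0,0,0,0],[0,0,6,0,0,0,0],[0,0,6,0,0,0,0],[0,0,4,0,0,0,0],[0,0,4,0,0,0,0],[0,0,0,0,0,0,0],[0,0,0,0,0,0,0]]]'

```text
time_s: 40.42
ee_pos: [0.4693, 0.0023, 0.1317]
eef_rot: [-3.142, 0.0, -3.057]
force: [-1.1, -0.1, -2.3]
grip_width: 0.0423
grip_force: 22.0
```

Emit:
carry_out --plan '[[[0,0,3,0,0,0,0],[0,0,2,0,0,0,0],[0,0,1,0,0,0,0],[0,0,1,0,0,0,0],[0,0,0,0,0,0,0],[0,0,0,0,0,0,0]]]'

```text
time_s: 40.92
ee_pos: [0.4693, 0.0023, 0.1253]
eef_rot: [-3.141, 0.001, -3.056]
force: [-6.4, -0.6, 10.4]
grip_width: 0.0426
grip_force: 22.0
```

Emit:
carry_out --plan '[[[0,0,1,0,0,0,0],[0,0,0,0,0,0,0],[0,0,0,0,0,0,0]]]'

```text
time_s: 41.17
ee_pos: [0.4695, 0.0023, 0.1252]
eef_rot: [-3.141, 0.001, -3.056]
force: [-10.7, 1.1, 20.7]
grip_width: 0.0431
grip_force: 22.0
```

It is seated: z no longer falls and the force rises. I release and retreat.

Emit:
carry_out --plan '[[[0,0,-1,0,0,0,50],[0,0,0,0,0,0,60],[0,0,0,0,0,0,76],[0,0,0,0,0,0,76],[0,0,0,0,0,0,76],[0,0,0,0,0,0,76],[0,0,0,0,0,0,76],[0,0,-20,0,0,0,76],[0,0,-35,0,0,0,76],[0,0,-35,0,0,0,76],[0,0,-10,0,0,0,76],[0,0,0,0,0,0,76]]]'

```text
time_s: 42.17
ee_pos: [0.4702, 0.0022, 0.2269]
eef_rot: [-3.141, 0.005, -3.056]
force: [0.1, -0.3, -0.1]
grip_width: 0.0761
grip_force: 0.0
```

Run:
```python
from h import *
st();goal(.4798,-.1317,.225,3.223)
```

```text
{'time_s': 42.1667, 'qpos': [-0.0731, 0.1, 1.7099, -0.0, 1.3269, -1.7292], 'ee_pos': [0.4702, 0.0022, 0.2269], 'eef_rot': [-3.1408, 0.0048, -3.0563], 'force': [0.0929, -0.3371, -0.0942], 'grip_width': 0.0761, 'grip_force': 0.0}
shift mm [   1.8 -134.3    2. ] n>= 4.0 rotvec [-0.001  0.005  0.004]
```

Emit:
carry_out --plan '[[[0,38,0,0,0,0,60],[0,38,0,0,0,0,60],[0,38,0,0,0,0,60],[0,38,0,0,0,0,60],[0,38,0,0,0,0,60],[0,38,0,0,0,0,60],[0,38,0,0,0,0,34],[0,0,0,0,0,0,34]]]'

```text
time_s: 42.83
ee_pos: [0.4449, 0.2719, 0.2221]
eef_rot: [-3.141, -0.003, -3.052]
force: [-0.6, -0.3, 0.6]
grip_width: 0.0498
grip_force: 0.0
```

Run:
```python
from h import *
Ts=[cam('top') for _ in range(8)];T=Ts[0];S=[cam('side') for _ in range(8)]
t=np.mean([c['bgr'].astype(float) for c in Ts],0);s=np.mean([c['bgr'].astype(float) for c in S],0)
np.savez('avg.npz',t=t,s=s)
A=cv2.resize(t[195:222,338:372],None,fx=16,fy=16,interpolation=cv2.INTER_CUBIC)
B=cv2.resize(s[195:222,282:320],None,fx=6,fy=6,interpolation=cv2.INTER_CUBIC)
C=cv2.resize(t[185:222,285:345],None,fx=4,fy=4,interpolation=cv2.INTER_CUBIC)
D=cv2.resize(s[160:215,280:320],None,fx=4,fy=4,interpolation=cv2.INTER_CUBIC)
# project candidate angles on the 40mm circle
y=.078;R=Rot.from_euler('z',y).as_matrix()
for dg in(0,45,60,75,90):
    a=np.radians(dg);P=R@np.array([-.04*np.cos(a),.04*np.sin(a),0])+[.4798,-.1317,.066]
    p=proj(T,P)[0];q=proj(S[0],P)[0];print(dg,((p-[338,195]+.47)*16).round(),(([544,0]+(q-[282,195]+.42)*6)).round())
out=np.zeros((600,800,3),np.uint8);out[:432,:544]=np.clip(A*1.3,0,255);out[:162,548:548+228]=np.clip(B*1.1,0,255)
out[440:588,:240]=C;out[200:420,560:720]=D
cv2.imwrite('pics/c11.png',out)
```

```text
0 [267. 409.] [572. 103.]
45 [130. 352.] [595.  77.]
60 [100. 312.] [610.  71.]
75 [ 81. 266.] [629.  68.]
90 [ 74. 217.] [648.  66.]
```

View pics/c11.png

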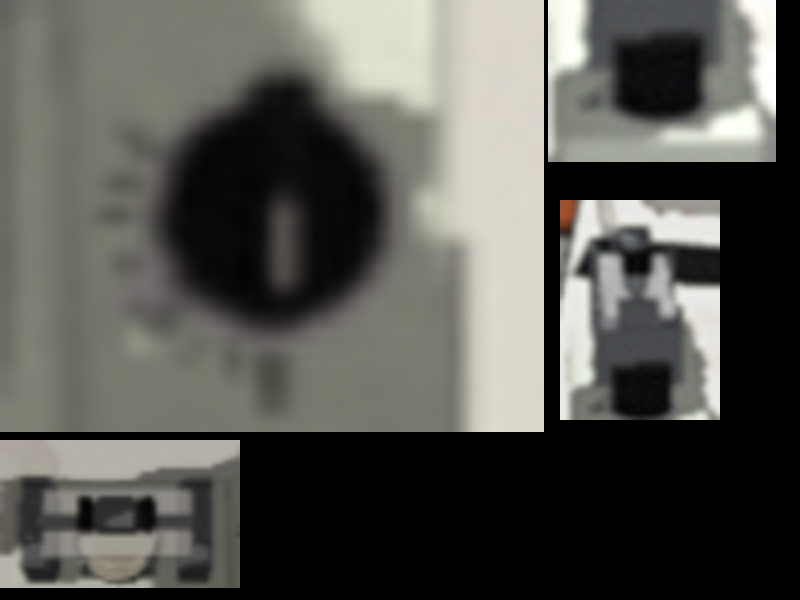

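The lid is home with its tongues under both post catches (lower-left crop). The index tab is still unclear: the candidates are the pinkish spot at crop (150,290) and the pale spot at (143,340). I compare neutral-versus-green colour in polar coordinates around the dial axis.

Run:
```python
from h import *
T=cam('top');t=np.load('avg.npz')['t'].astype(np.float32);t0=cv2.imread('pics/top0.png').astype(np.float32)
R=Rot.from_euler('z',.078).as_matrix()
rs=[26,30,34,38,42,46,50]
for nm,im in(('avg',t),('t0',t0)):
    G=cv2.GaussianBlur(im,(0,0),.5)
    print(nm,'rows angle; cols r',rs,' G-(R+B)/2 | brightness')
    for dg in range(-15,166,10):
        a=np.radians(dg);P=[R@np.array([-r/1e3*np.cos(a),r/1e3*np.sin(a),0])+[.4798,-.1317,.066] for r in rs]
        p=proj(T,P).astype(np.float32)
        v=cv2.remap(G,p[:,0].reshape(1,-1),p[:,1].reshape(1,-1),1)[0]
        print(dg,(v[:,1]-(v[:,0]+v[:,2])/2).round().astype(int),v.mean(1).round().astype(int))
```

```text
avg rows angle; cols r [26, 30, 34, 38, 42, 46, 50]  G-(R+B)/2 | brightness
-15 [1 4 5 5 5 6 6] [74 86 88 89 90 91 86]
-5 [0 3 4 4 5 5 5] [70 67 67 73 84 89 82]
5 [0 3 4 5 5 5 5] [70 72 75 82 88 88 81]
15 [1 3 5 5 5 5 5] [72 76 84 90 90 89 84]
25 [1 4 5 5 5 6 6] [79 83 86 90 90 89 88]
35 [1 4 6 5 5 5 5] [74 82 87 90 91 90 90]
45 [0 2 4 6 6 5 5] [ 65  71  83 100  92  90  87]
55 [-2 -2  1  3  5  5  5] [69 79 80 88 87 84 82]
65 [-2  0  3  4  5  5  5] [76 82 85 87 84 84 90]
75 [1 3 5 5 6 5 5] [74 81 85 86 82 88 92]
85 [2 4 6 6 5 6 6] [73 84 86 85 84 90 91]
95 [1 4 5 5 5 5 5] [72 77 82 85 85 90 92]
105 [1 4 5 5 5 5 6] [72 75 82 87 85 88 92]
115 [1 4 5 5 5 5 6] [73 78 85 88 87 86 90]
125 [1 4 4 5 5 5 5] [65 78 83 88 91 89 84]
135 [2 5 6 6 6 6 6] [68 89 92 92 93 93 91]
145 [1 5 6 6 6 6 6] [68 89 92 92 92 93 93]
155 [1 4 5 5 5 6 6] [66 87 91 92 92 92 93]
165 [1 4 5 5 6 6 5] [ 58  83  91  93  92  93 103]
t0 rows angle; cols r [26, 30, 34, 38, 42, 46, 50]  G-(R+B)/2 | brightness
-15 [1 6 8 8 8 8 9] [114 141 147 149 151 149 135]
-5 [1 5 6 6 8 8 7] [113 113 112 123 140 147 126]
5 [0 6 7 8 8 9 8] [114 120 127 140 147 146 125]
15 [1 5 8 9 9 9 8] [119 128 141 150 151 149 135]
25 [2 6 8 9 8 9 8] [133 139 145 150 151 151 147]
35 [2 7 8 7 7 9 9] [124 138 138 126 126 147 151]
45 [0 3 7 8 6 7 8] [102 111 120 116  97 124 142]
55 [-2 -2  1  3  5  4  6] [ 96 117 105  92  83  79  79]
65 [-2 -1  2  4  4  5  5] [81 92 90 84 78 77 83]
75 [0 3 5 5 5 6 6] [73 76 80 80 75 81 84]
85 [1 3 5 6 5 6 5] [70 78 80 79 78 83 86]
95 [1 4 5 5 5 5 6] [67 73 76 78 79 84 87]
105 [0 3 5 6 5 5 5] [63 68 76 80 77 82 86]
115 [2 4 5 6 5 5 5] [65 71 78 83 82 79 84]
125 [0 3 4 5 5 5 5] [60 73 81 86 85 82 79]
135 [1 4 8 7 7 6 6] [ 66  96 131 141 130 102  91]
145 [1 8 9 9 6 6 9] [ 81 135 154 151 118 104 134]
155 [3 6 8 9 9 9 8] [106 145 155 153 138 145 153]
165 [2 7 8 8 9 9 7] [106 147 155 156 155 155 153]
```

Run:
```python
from h import *
T=cam('top');t=np.load('avg.npz')['t'].astype(np.float32)
R=Rot.from_euler('z',.078).as_matrix()
for c in([.4798,-.1317],[.4795,-.133]):
  out=[]
  for dg in np.arange(-15,145,3):
    a=np.radians(dg);P=[R@np.array([-r/1e3*np.cos(a),r/1e3*np.sin(a),0])+[*c,.065] for r in(29,31,33,35,37)]
    p=proj(T,P).astype(np.float32)
    v=cv2.remap(t,p[:,0].reshape(1,-1),p[:,1].reshape(1,-1),cv2.INTER_CUBIC)[0]
    ch=(v[:,1]-(v[:,0]+v[:,2])/2)
    out.append((int(dg),round(float(v[1:4].mean()),0),round(float(ch[:4].mean()),1)))
  print(c,' '.join(f'{a}:{int(b)}/{h}' for a,b,h in out))
# tab centroid by chroma deficit in a pixel window
x0,x1,y0,y1=343,352,209,219
w=t[y0:y1,x0:x1];ch=w[...,1]-(w[...,0]+w[...,2])/2
print(ch.round().astype(int));print(w.mean(2).round().astype(int))
```

```text
[0.4798, -0.1317] -15:89/5.1 -12:86/5.0 -9:77/4.1 -6:66/3.1 -3:58/2.7 0:59/3.1 3:67/3.7 6:79/4.3 9:82/4.3 12:78/3.9 15:80/4.0 18:86/4.6 21:89/4.9 24:87/5.0 27:83/5.0 30:82/5.1 33:85/5.5 36:87/5.5 39:86/5.0 42:83/4.2 45:79/3.0 48:78/1.9 51:78/0.7 54:77/-0.6 57:80/-1.4 60:84/-1.0 63:86/0.2 66:85/1.6 69:81/2.8 72:79/3.5 75:82/4.1 78:87/4.7 81:89/5.1 84:89/5.2 87:82/4.6 90:73/3.8 93:74/4.0 96:83/5.0 99:82/5.0 102:76/4.3 105:76/4.2 108:82/4.9 111:87/5.2 114:87/4.8 117:82/4.0 120:75/3.4 123:75/3.6 126:81/4.3 129:87/5.0 132:91/5.3 135:93/5.4 138:93/5.6 141:93/5.7 144:92/5.4
[0.4795, -0.133] -15:91/5.3 -12:88/5.3 -9:85/4.9 -6:74/3.9 -3:63/3.1 0:58/2.9 3:60/3.3 6:71/3.9 9:81/4.5 12:81/4.3 15:78/3.9 18:82/4.2 21:87/4.6 24:89/4.9 27:86/5.0 30:82/4.9 33:82/5.1 36:86/5.5 39:87/5.3 42:84/4.6 45:78/3.5 48:74/2.1 51:75/0.9 54:75/-0.4 57:77/-1.5 60:82/-1.8 63:85/-1.1 66:85/0.1 69:82/1.6 72:77/2.5 75:78/3.3 78:84/4.0 81:89/4.6 84:90/4.7 87:85/4.4 90:74/3.5 93:71/3.4 96:80/4.4 99:82/4.6 102:74/3.8 105:73/3.6 108:79/4.2 111:85/4.5 114:84/4.1 117:78/3.3 120:72/3.0 123:74/3.4 126:82/4.2 129:88/4.8 132:92/4.9 135:93/5.0 138:93/5.2 141:92/5.2 144:92/4.8
[[ 6  6  5  3  0 -1  0 -1  0]
 [ 6  5  5  2  0 -1  0  0  0]
 [ 6  5  4  1 -2 -2 -2  0 -1]
 [ 6  5  3 -1 -3 -2 -2 -2  0]
 [ 5  4  2 -2 -3 -2 -1 -1 -2]
 [ 5  3  1  0 -1  0  0  0 -1]
 [ 5  5  5  6  3  4  4  2 -1]
 [ 5  6  6  6  6  6  6  4  3]
 [ 6  6  6  6  6  6  5  6  5]
 [ 5  5  6  5  5  5  5  5  5]]
[[ 86  88  88  86  62  28   9   8   6]
 [ 87  89  86  83  72  41  14   8   7]
 [ 86  88  74  74  79  58  26   9   6]
 [ 85  89  84  84  83  63  34  16  10]
 [ 85  88  86  83  82  71  55  38  22]
 [ 85  88  85  75  71  64  71  69  53]
 [ 85  88  90  93  76  71  82  84  82]
 [ 84  89  92 107  98  88  85  81  84]
 [ 84  89  91  94  93  89  82  85  87]
 [ 85  89  91  91  90  91  90  90  89]]
```

The colour test separates the two. The 45° pale spot is lit body (greenish). The neutral metallic tab sits between the 45° and 75° marks at about 57–59°, so I set the dial to about 1.0 rad.

Run:
```python
from h import *
st();goal(.4797,-.1320,.225,3.221)
```

```text
{'time_s': 43.7333, 'qpos': [0.4691, 0.2191, 1.5778, -0.0, 1.3447, -1.1869], 'ee_pos': [0.4465, 0.2673, 0.2245], 'eef_rot': [3.1416, 0.0, -3.0564], 'force': [-0.1464, 0.0598, -0.3229], 'grip_width': 0.034, 'grip_force': 0.0}
shift mm [   0.9 -400.7   -0.5] n>= 10.0 rotvec [0.    0.    0.006]
```

Emit:
carry_out --plan '[[[0,-36.4,0,0,0,0.006,40],[0,-36.4,0,0,0,0,40],[0,-36.4,0,0,0,0,40],[0,-36.4,0,0,0,0,40],[0,-36.4,0,0,0,0,40],[0,-36.4,0,0,0,0,40],[0,-36.4,0,0,0,0,40],[0,-36.4,0,0,0,0,40],[0,-36.4,0,0,0,0,36],[0,-36.4,0,0,0,0,36],[0,-36.4,0,0,0,0,36],[0,0,0,0,0,0,36],[0,0,0,0,0,0,36],[0,0,0,0,0,0,36]]]'

```text
time_s: 44.9
ee_pos: [0.4784, -0.1314, 0.2244]
eef_rot: [3.141, -0.0, -3.063]
force: [-0.1, -0.0, 0.5]
grip_width: 0.0361
grip_force: 0.0
```

Run:
```python
from h import *
st();goal(.4797,-.1320,.081,3.221)
```

```text
{'time_s': 44.9, 'qpos': [-0.3419, 0.1642, 1.6433, 0.0002, 1.3344, -1.9917], 'ee_pos': [0.4784, -0.1314, 0.2244], 'eef_rot': [3.1413, -0.0002, -3.0626], 'force': [-0.0834, -0.0257, 0.4665], 'grip_width': 0.0361, 'grip_force': 0.0}
shift mm [ -1.3  -0.8 143.4] n>= 4.0 rotvec [ 0. -0. -0.]
```

Emit:
carry_out --plan '[[[-1,-0.4,35,0,0,0,36],[0,0,35,0,0,0,36],[0,0,30,0,0,0,36],[0,0,25,0,0,0,36],[0,0,18,0,0,0,36],[0,0,0,0,0,0,36],[0,0,0,0,0,0,0],[0,0,0,0,0,0,0],[0,0,0,0,0,0,0],[0,0,0,0,0,0,0],[0,0,0,0,0,0,0]]]' --squeeze 12

```text
time_s: 45.82
ee_pos: [0.4801, -0.1314, 0.0828]
eef_rot: [3.141, 0.002, -3.062]
force: [0.3, 8.4, 7.4]
grip_width: 0.0137
grip_force: 12.0
```

Emit:
carry_out --plan '[[[0,0,0,0,0,0.1,0],[0,0,0,0,0,0.1,0],[0,0,0,0,0,0.1,0],[0,0,0,0,0,0.1,0],[0,0,0,0,0,0.1,0],[0,0,0,0,0,0.1,0],[0,0,0,0,0,0.1,0],[0,0,0,0,0,0.1,0],[0,0,0,0,0,0.1,0],[0,0,0,0,0,0.1,0],[0,0,0,0,0,0,0],[0,0,0,0,0,0,0],[0,0,0,0,0,0,0]]]'

```text
time_s: 46.9
ee_pos: [0.48, -0.1316, 0.0828]
eef_rot: [3.14, 0.001, 2.221]
force: [-1.6, 6.0, 6.9]
grip_width: 0.0139
grip_force: 12.0
```

Emit:
carry_out --plan '[[[0,0,0,0,0,0,36],[0,0,0,0,0,0,36],[0,0,0,0,0,0,36],[0,0,0,0,0,0,36],[0,0,-20,0,0,0,36],[0,0,-40,0,0,0,36],[0,0,-40,0,0,0,36],[0,0,-40,0,0,0,36],[0,0,-20,0,0,0,36],[0,0,0,0,0,0,36]]]'

```text
time_s: 47.73
ee_pos: [0.4808, -0.1327, 0.2463]
eef_rot: [3.137, 0.006, 2.221]
force: [0.6, -0.2, -0.0]
grip_width: 0.036
grip_force: 0.0
```

Emit:
carry_out --plan '[[[30,22,0,0,0,0,36],[30,22,0,0,0,0,36],[30,22,0,0,0,0,36],[30,22,0,0,0,0,36],[30,22,0,0,0,0,36],[30,22,0,0,0,0,36],[30,22,0,0,0,0,36],[30,22,0,0,0,0,36],[30,22,0,0,0,0,36],[30,22,0,0,0,0,36],[0,0,0,0,0,0,36]]]'

```text
time_s: 48.65
ee_pos: [0.472, 0.2445, 0.2401]
eef_rot: [-3.14, -0.001, 2.225]
force: [-0.3, -0.7, -0.4]
grip_width: 0.0357
grip_force: 0.0
```

Run:
```python
from h import *
st()
Ts=[cam('top') for _ in range(6)];T=Ts[0]
t=np.mean([c['bgr'].astype(float) for c in Ts],0);s=cam('side')['bgr']
A=cv2.resize(t[185:225,285:373],None,fx=9,fy=9,interpolation=cv2.INTER_CUBIC)
B=cv2.resize(s[150:225,270:330],None,fx=3,fy=3,interpolation=cv2.INTER_CUBIC)
out=np.zeros((600,792,3),np.uint8);out[:360]=np.clip(A*1.2,0,255);out[365:590,:180]=B
cv2.imwrite('pics/c12.png',out)
f=lambda P:((proj(T,P)[0]-[285,185]+.44)*9).round()
R=Rot.from_euler('z',.078).as_matrix();print('axis102',f([.4798,-.132,.102]))
for a in(.9,1.,1.1):print(a,f(R@np.array([-.023*np.cos(a),.023*np.sin(a),0])+[.4798,-.132,.102]),f(R@np.array([-.033*np.cos(a),.033*np.sin(a),0])+[.4798,-.132,.068]))
```

```text
{'time_s': 48.65, 'qpos': [0.4087, 0.2343, 1.5228, 0.0008, 1.3859, -0.2454], 'ee_pos': [0.472, 0.2445, 0.2401], 'eef_rot': [-3.1404, -0.0011, 2.2248], 'force': [-0.2798, -0.7129, -0.376], 'grip_width': 0.0357, 'grip_force': 0.0}
axis102 [635. 193.]
0.9 [585. 232.] [558. 266.]
1.0 [581. 227.] [553. 259.]
1.1 [578. 221.] [548. 251.]
```

View pics/c12.png

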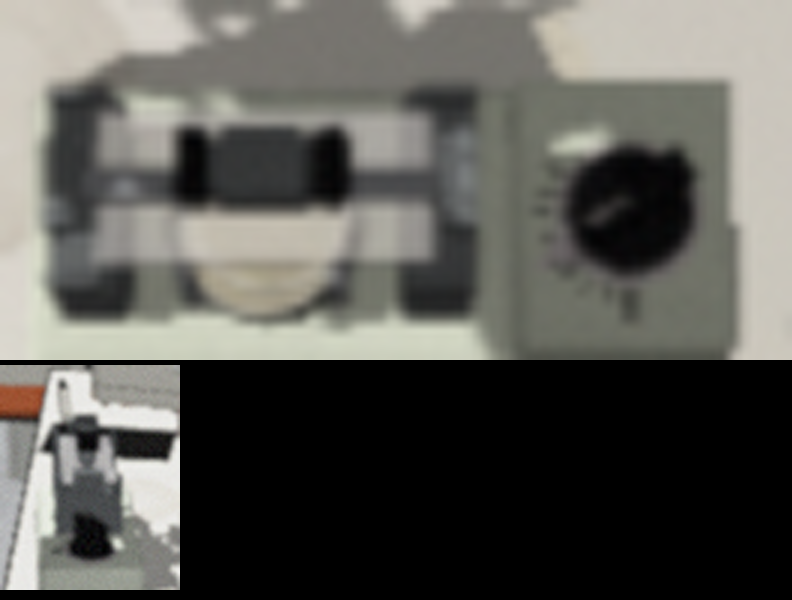

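Run:
```python
from h import *
Ts=[cam('top') for _ in range(8)];T=Ts[0]
imgs=[np.mean([c['bgr'].astype(np.float32) for c in Ts],0),np.load('avg.npz')['t'].astype(np.float32),cv2.imread('pics/top0.png').astype(np.float32)]
R=Rot.from_euler('z',.078).as_matrix();ang=np.arange(20,101,1)
for z in(.065,.070):
 for c in([.4798,-.132],[.4795,-.133]):
  for r in(30,33,36):
    res=[]
    for im in imgs:
      a=np.radians(ang);P=np.c_[-r/1e3*np.cos(a),r/1e3*np.sin(a),0*a]@R.T+[*c,z]
      p=proj(T,P).astype(np.float32)
      v=cv2.remap(im,p[:,:1],p[:,1:],cv2.INTER_CUBIC)[:,0]
      ch=1-v[:,1]/((v[:,0]+v[:,2])/2)
      w=np.clip(ch-(ch.min()+ch.max())/2,0,None)
      res.append((round(float((w*ang).sum()/w.sum()),1),round(float(ch.max()-np.median(ch)),3)))
    print(z,c,r,res)
```

```text
0.065 [0.4798, -0.132] 30 [(57.9, 0.071), (57.4, 0.079), (59.3, 0.079)]
0.065 [0.4798, -0.132] 33 [(58.0, 0.066), (57.7, 0.073), (58.9, 0.077)]
0.065 [0.4798, -0.132] 36 [(58.3, 0.055), (58.3, 0.055), (59.4, 0.077)]
0.065 [0.4795, -0.133] 30 [(59.9, 0.065), (59.3, 0.074), (61.2, 0.072)]
0.065 [0.4795, -0.133] 33 [(59.2, 0.071), (59.0, 0.078), (60.0, 0.076)]
0.065 [0.4795, -0.133] 36 [(59.7, 0.057), (59.6, 0.058), (61.0, 0.084)]
0.07 [0.4798, -0.132] 30 [(56.7, 0.071), (56.2, 0.076), (58.0, 0.074)]
0.07 [0.4798, -0.132] 33 [(56.3, 0.071), (56.1, 0.081), (57.2, 0.078)]
0.07 [0.4798, -0.132] 36 [(57.3, 0.057), (57.2, 0.059), (58.6, 0.082)]
0.07 [0.4795, -0.133] 30 [(58.7, 0.066), (58.1, 0.072), (59.6, 0.066)]
0.07 [0.4795, -0.133] 33 [(57.8, 0.073), (57.6, 0.083), (58.6, 0.077)]
0.07 [0.4795, -0.133] 36 [(58.7, 0.059), (58.6, 0.062), (59.9, 0.084)]
```

The tab lies at 58 ± 1.5° (1.01 rad) and the dial is at about 1.00 rad, inside the tolerance. The lid is latched and the arm is clear, so I hand in.

```bash
python3 -c "
from h import *
print(ctrl.hand_in())"
```

```text
the job is handed in; nothing more can be done
None
```

The job is handed in, but the hand-in returned no verdict: the dial was zeroed, both dishes are stacked, the lid is back home and looks latched in the camera image, and the dial is at about 1.00 rad against an index tab measured at about 1.01 rad.

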